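# Pack up the stone inspection lights

### The job

Pack up after inspecting the stones: press every telescoping work light on the bench fully home, the thin inner tube first and the middle tube after it, and stand the lights upright in the blue-lined charging tray, and only when all of them are in it, pull the red rod on the control box out to its middle click to start the charging. Tip all the pebbles from the green cup into the white bowl and stand the empty cup upright on the bench again, clear of the bowl and the tray; this may be done before or after the lights.

Things in the scene. Friction and masses are not known exactly. Their poses are not given: they have to be found in the camera images.
- dock: charging dock, fixed, turned by up to 0.1 rad: a low aluminium tray lined with blue, 90 (dock x) by 250 (dock y) mm, inner floor 5 mm and rim 20 mm above the table, wall 4 mm thick, with a grey control box (60 x 90 x 85 mm high) at its right (-y) end, at dock x -15 to +45 mm and dock y -125 to -215 mm. Origin: table level, at the middle of the tray; x points away from the robot, y along the tray to the left, z up
- rod_knob (a point): centre of the red knob (cylinder 24 mm in diameter, 24 mm long, axis along dock x) of the push-pull rod on the front of the control box, 50 mm above the table, 35 mm in front of the box when pushed right in; it slides along dock -x (towards the robot) when pulled
- rod (a joint): push-pull rod: 0 = pushed right in (where it starts), 0.018 m = middle click, 0.036 m = pulled right out. About 5 N takes it over the hump between two clicks (half-way between them); let go within 5 mm of a click it snaps into it
- light_a_grip (a point): light_a: loose telescoping work light, about 0.3 kg, all three alike; this point is on the axis of its dark outer tube (38 mm in diameter, 12 to 78 mm above the underside), 45 mm above the underside; z is the tube axis. Black foot 60 mm in diameter, 13 mm high. May be absent (None)
- light_a_top (a point): centre of the top face of the lamp head (yellow and white, 30 mm in diameter, 20 mm high) of light_a, which ends its inner tube; 104 mm above the underside when fully collapsed, up to 204 mm when extended
- light_a_inner (a joint): how far the thin inner tube (18 mm in diameter, with the lamp head) of light_a stands out of its middle tube: 0 = fully home, 0.05 m = fully out; slides stiffly, about 2.5 N
- light_a_mid (a joint): how far the middle tube (28 mm in diameter, dark collar 34 mm) of light_a stands out of its outer tube: 0 = fully home, 0.05 m = fully out; slides stiffly, about 7 N, so pressing down on the lamp head sends the inner tube home first and the middle tube after it
- light_b_grip (a point): light_b: loose telescoping work light, about 0.3 kg, all three alike; this point is on the axis of its dark outer tube (38 mm in diameter, 12 to 78 mm above the underside), 45 mm above the underside; z is the tube axis. Black foot 60 mm in diameter, 13 mm high. May be absent (None)
- light_b_top (a point): centre of the top face of the lamp head (yellow and white, 30 mm in diameter, 20 mm high) of light_b, which ends its inner tube; 104 mm above the underside when fully collapsed, up to 204 mm when extended
- light_b_inner (a joint): how far the thin inner tube (18 mm in diameter, with the lamp head) of light_b stands out of its middle tube: 0 = fully home, 0.05 m = fully out; slides stiffly, about 2.5 N
- light_b_mid (a joint): how far the middle tube (28 mm in diameter, dark collar 34 mm) of light_b stands out of its outer tube: 0 = fully home, 0.05 m = fully out; slides stiffly, about 7 N, so pressing down on the lamp head sends the inner tube home first and the middle tube after it
- light_c_grip (a point): light_c: loose telescoping work light, about 0.3 kg, all three alike; this point is on the axis of its dark outer tube (38 mm in diameter, 12 to 78 mm above the underside), 45 mm above the underside; z is the tube axis. Black foot 60 mm in diameter, 13 mm high. May be absent (None)
- light_c_top (a point): centre of the top face of the lamp head (yellow and white, 30 mm in diameter, 20 mm high) of light_c, which ends its inner tube; 104 mm above the underside when fully collapsed, up to 204 mm when extended
- light_c_inner (a joint): how far the thin inner tube (18 mm in diameter, with the lamp head) of light_c stands out of its middle tube: 0 = fully home, 0.05 m = fully out; slides stiffly, about 2.5 N
- light_c_mid (a joint): how far the middle tube (28 mm in diameter, dark collar 34 mm) of light_c stands out of its outer tube: 0 = fully home, 0.05 m = fully out; slides stiffly, about 7 N, so pressing down on the lamp head sends the inner tube home first and the middle tube after it
- cup_mid (a point): green cup, open at the top, round, 57 mm across at the foot and 76 mm at the rim, 65 mm high, wall 3 mm, 0.1 kg, half-way up its axis (32.5 mm above its underside, 66 mm across there); z points out of its mouth. It stands on the table and holds the pebbles
- pebble_1_mid (a point): centre of pebble_1: polished, nearly round pebble 18 x 18 x 21.5 mm (long along its z), it rolls, 14 g, in the cup at the start; may be absent (None)
- pebble_2_mid (a point): centre of pebble_2: polished, nearly round pebble 18 x 18 x 21.5 mm (long along its z), it rolls, 14 g, in the cup at the start; may be absent (None)
- pebble_3_mid (a point): centre of pebble_3: polished, nearly round pebble 18 x 18 x 21.5 mm (long along its z), it rolls, 14 g, in the cup at the start; may be absent (None)
- pebble_4_mid (a point): centre of pebble_4: polished, nearly round pebble 18 x 18 x 21.5 mm (long along its z), it rolls, 14 g, in the cup at the start; may be absent (None)
- pebble_5_mid (a point): centre of pebble_5: polished, nearly round pebble 18 x 18 x 21.5 mm (long along its z), it rolls, 14 g, in the cup at the start; may be absent (None)
- bowl: white bowl, fixed, 130 mm across the rim, 50 mm high; origin at the centre of its underside, on the table
Mind the look-alikes: they are no part of the job. Leave any orange look-alike of the part that bears light_b_grip alone.

How it is judged (in metres and radians):
On the way, in this order (a step that is already met when the one before it is completed fails the run):
1. every light that is there is fully collapsed and stands upright in the charging tray (x of light_a_grip in the frame of dock between -0.03 and 0.03 m and y of light_a_grip in the frame of dock between -0.11 and 0.11 m and z of each of light_a_grip, light_b_grip, light_c_grip in the frame of dock below 0.058 m and angle between each of light_a_grip, light_b_grip, light_c_grip's own z axis and vertical below 0.1 rad and value of joint each of light_a_inner, light_a_mid, light_b_inner, light_b_mid, light_c_inner, light_c_mid below 0.004 m and x of light_b_grip in the frame of dock between -0.03 and 0.03 m and y of light_b_grip in the frame of dock between -0.11 and 0.11 m and x of light_c_grip in the frame of dock between -0.03 and 0.03 m and y of light_c_grip in the frame of dock between -0.11 and 0.11 m), for 0.2 s.
2. after that, the rod is at its middle click (value of joint rod between 0.0145 and 0.0215 m), for 0.3 s.
At the end, for the whole second after the job is handed in: All lights present collapsed (each tube within 4 mm of home), upright (0.1 rad) on the tray floor, axis within 30 mm of its middle line and 110 mm along it; rod within 3.5 mm of its middle click; all pebbles in the bowl; cup upright on the bench, off tray, 90 mm or more from the bowl axis; at rest (all of step 1 and all of step 2 and horizontal distance between each of pebble_1_mid, pebble_2_mid, pebble_3_mid, pebble_4_mid, pebble_5_mid and bowl below 0.062 m and height (world z) of each of pebble_1_mid, pebble_2_mid, pebble_3_mid, pebble_4_mid, pebble_5_mid below 0.055 m and angle between cup_mid's own z axis and vertical below 0.1 rad and height (world z) of cup_mid between 0.025 and 0.0355 m and horizontal distance between cup_mid and bowl above 0.09 m and linear speed of each of cup, light_a, light_b, light_c below 0.02 m/s); the robot touches nothing.
It fails at once if the middle tube of light_a is pushed in (to less than 28 mm out) while its inner tube still stands out by more than 8 mm (value of joint light_a_mid below 0.028 m and value of joint light_a_inner above 0.008 m).
It fails at once if the middle tube of light_b is pushed in (to less than 28 mm out) while its inner tube still stands out by more than 8 mm (value of joint light_b_mid below 0.028 m and value of joint light_b_inner above 0.008 m).
It fails at once if the middle tube of light_c is pushed in (to less than 28 mm out) while its inner tube still stands out by more than 8 mm (value of joint light_c_mid below 0.028 m and value of joint light_c_inner above 0.008 m).
Of light_a, light_b, light_c only 2 to 3 are there at a start; the rules pass over those that are not, and their reading is None.
Of pebble_1, pebble_2, pebble_3, pebble_4, pebble_5 only 3 to 5 are there at a start; the rules pass over those that are not, and their reading is None.
At some moment in a run one of light_a, light_b, light_c may be knocked a few centimetres aside while the robot is not near it.
It also fails if it takes over 210 s, if anything falls off the work surface, if the arm or the gripper's body presses on something with over 40 N, if the wrist force passes 120 N, or if a joint passes its speed limit or range.

### The arm

A 6-joint arm with a two-finger parallel gripper is mounted at the origin on a cart in front of the work surface, level with it; the furniture and walls round the work are solid. World frame = base frame: x ahead of the robot, y to its left, z up, the work surface at z = 0. Lengths are in mm, angles in rad, forces in N, time in s.
With the tool pointing down it reaches from about 400 to 925 mm from the base axis. Payload 12.5 kg.
Tool frame: the origin (TCP) lies between the finger pads; the fingertips stand 25 mm ahead of it and the grasp point (between the pads) lies 6 mm ahead of it; z points along the fingers, y is the line along which they close (so a half turn about z gives the same grasp; the last joint's range is limited). The gripper opens to 95 mm and grips with 3 to 60 N. Pads are 20 mm wide; open, the fingers measure 119 mm over their backs; the gripper's body (75 mm by 180 mm) begins 59 mm behind the grasp point.
Start: joints at [1.061, 0.491, 1.559, -0, 1.092, -0.106], TCP at [245.557, 574.757, 239.661] pointing down, gripper open.
Joint ranges: [-3.1, 3.1], [-0.84, 2.19], [0.05, 2.79], [-1.13, 4.28], [0.06, 2.93], [-2.69, 2.69]. Speed limits (rad/s): [2.22, 2.22, 2.79, 3.14, 3.14, 3.14].

### API

Orientations are given as [roll, pitch, yaw] about the fixed x, y, z axes, in that order (R = Rz(yaw) Ry(pitch) Rx(roll)).
In Python, from cell import state, read_camera, job_done, cut_out gives the robot as it stands. The module is installed in compiled form; this text tells all that it offers.
- The arm moves only by the tool jog_arm, never from a script. Its argument "motion" is a list of rows, each a list of 2 entries, a list of its own where there are three numbers: the shift along the tool's x, y, z in mm, then the turn about the tool's z in rad. A call has 1 to 5 rows; each row is the pose to reach, as a shift and turn from the pose commanded when the call began, along the tool's axes at that moment; what a row does not reach only later rows make up. A row lasts 1/10 s, in which the tool goes at most 50 mm and 8.59 degrees, less where a joint would pass 70% of its speed; a pose out of reach is approached as far as the arm can. A call with a gripper value outside its range is refused whole. "grip" is the closure, from 0 (fully open) to 1 (shut), set as the call begins (left out, the last holds). The fingers move at their own pace and stop on an object; the grip force is fixed at half the most. Time passes only in rows, so rows that repeat a pose let the fingers close. It gives the time, the measured TCP pose, the force, the opening and the grip force at its end, in the units of the state.
- state(): the state, without advancing time (a new reading comes with each control period).
- read_camera(name): name is "scene" or "top"; returns a dict with "img" (400x640x3 uint8, blue, green, red), "vertical_fov" (degrees; the focal length in pixels is half the picture's height over the tangent of half this angle, whatever the lens; pixels are square), "cx", "cy" (the principal point, pixels), "extrinsics" (4x4, takes a point from camera to world coordinates). Camera axes: x right, y up, looking along -z (the intrinsics and any distortion apply to the point x, -y, -z); pixel columns grow to the right and rows downward; lengths in mm; the calibration is good to about 2 mm. A picture is of the moment at which its call begins. There is no depth.
- job_done(): hands the job in; it is judged then, once.
Trained networks look in a picture, given as the dict that the camera call returned (one of the last four; its "shot" number tells which), for a name from the list of things; names that differ only in an ending like _2 or _b are one class to them, and where a whole thing is asked for, a point or a joint stands for the part that bears it (a point fixed in the world has none). Each returns a list of dicts, best first, with "p" (0 to 1); they miss things now and then, are a little off and sometimes report something else, mostly with a low value. They report only what shows in the picture. A call takes as long as a camera call. They do not tell look-alikes from the thing itself.
- cut_out(name, picture): "region" (400x640 bool, what is visible of it) and "box" ([left, top, right, bottom] in pixels, round what is visible of it).
The state is a dict: "t": time; "joints": joint angles; "qvel": joint speeds; "tau": joint torques, N m; "eef_pos": TCP position; "tcp_rot": TCP orientation; "ft_force": force on the tool from outside, world axes, zero at the start; "moment": the same for the moment, N m; "opening": opening from 0.0 (shut) to 1.0 (fully open); "grip_force": force on a finger pad.
Only numpy, scipy, OpenCV 4.12 (cv2) and the standard library are available. Lean on these libraries where they do the work, as an engineer would, in place of code of your own. Each camera call takes 0.05 s, during which the arm holds its last target. There are 200 camera calls.

## Working session

There is one attempt and no reset: what is moved stays moved. The work goes in short steps, Python scripts to look and compute and a tool call to move; the robot and the scene stay as the last step left them, time stands still between calls to the robot, and variables do not carry over. Pictures are saved under pics/ and viewed, at most 14 in all, crops included, and the job is handed in when it is done.

Besides the shell and the picture viewer there is one more tool, called after "Emit:" as name([rows], argument=value, ...), one row to a line, values as JSON. jog_arm: Moves the arm, as the interface text tells. Its arguments: {"type":"object","properties":{"motion":{"type":"array"},"grip":{"type":"number"}},"required":["motion"]}

```bash
mkdir -p pics; ls; python3 - <<'E'
from cell import *
import cv2,numpy as np
print(state())
for n in("scene","top"):
    p=read_camera(n); cv2.imwrite(f"pics/{n}0.png",p["img"])
    print(n,p["vertical_fov"],p["cx"],p["cy"],p["extrinsics"],[k for k in p])
    for o in("dock","rod_knob","light_a_grip","light_a_top","cup_mid","pebble_1_mid","bowl"):
        for r in cut_out(o,p): print(o,round(r["p"],2),r["box"])
E
```

```text
pics
{'t': 0.0, 'joints': array([ 1.06137460e+00,  4.91579862e-01,  1.55943683e+00,  1.08383503e-05,
        1.09171174e+00, -1.05591508e-01]), 'qvel': array([ 2.89616229e-03, -9.81411011e-04,  8.20941975e-04,  9.34130531e-04,
       -4.46465754e-05, -8.09543737e-04]), 'tau': array([-4.23202482e-04, -6.12646580e+01, -2.58172989e+01,  6.91429898e-02,
        4.83259361e-02, -1.38895980e-04]), 'eef_pos': array([245.45760003, 574.55241434, 239.05346873]), 'tcp_rot': array([-3.14046421e+00, -1.29265213e-04,  2.73775736e+00]), 'ft_force': array([-0.40935458,  0.08938783, -0.09521426]), 'moment': array([-0.01759805,  0.04102632, -0.01205304]), 'grip_force': 0.0, 'opening': 0.9987196602152635}
scene 56.134100659131015 316.1477926650015 198.3822461832234 [[ 5.96450226e-01  5.37913357e-01 -5.95731775e-01 -1.71153228e+01]
 [-8.02612313e-01  4.06903807e-01 -4.36168278e-01 -2.89197556e+02]
 [ 7.78478438e-03  7.38294326e-01  6.74433751e-01  6.99933792e+02]
 [ 0.00000000e+00  0.00000000e+00  0.00000000e+00  1.00000000e+00]] ['img', 'vertical_fov', 'cx', 'cy', 'extrinsics', 'shot']
dock 0.59 [331.2, 188.4, 475.4, 264.5]
bowl 0.76 [309.4, 218.6, 365.2, 267.2]
top 54.20854835990838 309.5825840065629 198.9270157311383 [[-1.23929087e-02  9.91101594e-01 -1.32529414e-01  3.97541599e+02]
 [-9.99639516e-01 -1.54370416e-02 -2.19667112e-02  8.41562316e+01]
 [-2.38171045e-02  1.32209408e-01  9.90935628e-01  9.96899696e+02]
 [ 0.00000000e+00  0.00000000e+00  0.00000000e+00  1.00000000e+00]] ['img', 'vertical_fov', 'cx', 'cy', 'extrinsics', 'shot']
dock 0.73 [313.0, 136.0, 453.4, 183.4]
rod_knob 0.67 [431.7, 164.6, 438.5, 187.2]
cup_mid 0.85 [157.2, 198.6, 195.8, 227.1]
bowl 0.91 [326.4, 192.1, 375.1, 247.1]
```

View pics/scene0.png

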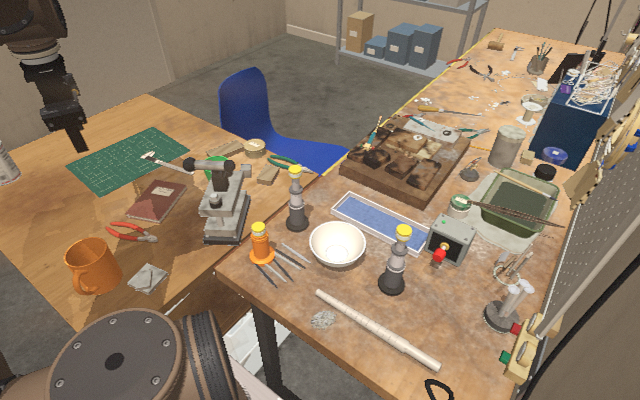

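View pics/top0.png

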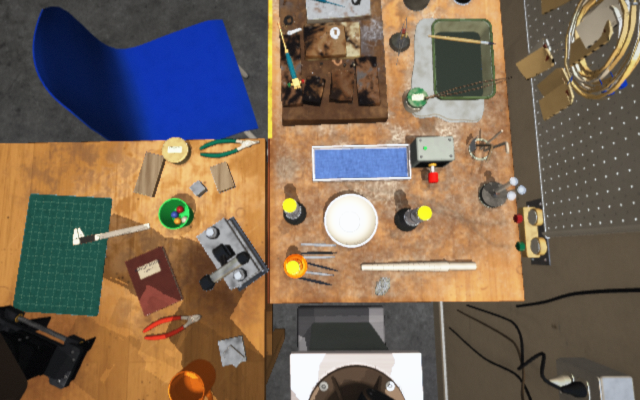

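Scene: real lights have dark tubes and yellow heads, at scene (296,195) and (398,255), in top (292,210) and (412,216). The orange look-alike is at scene (261,243), top (294,265); it is excluded. The orange mug at (90,265) is also not part of the job. The green cup with pebbles is at top (176,213), the bowl at (351,219), the tray at (361,163) and the red knob at (433,176).

```bash
cat > h.py <<'E'
from cell import *
import cv2,numpy as np
def foc(p): return 200/np.tan(np.radians(p["vertical_fov"]/2))
def ray(p,u,v):
    f=foc(p);E=p["extrinsics"];d=E[:3,:3]@np.array([(u-p["cx"])/f,-(v-p["cy"])/f,-1]);return E[:3,3],d/np.linalg.norm(d)
def onz(p,u,v,z):
    o,d=ray(p,u,v);return o+d*(z-o[2])/d[2]
def proj(p,X):
    E=p["extrinsics"];c=E[:3,:3].T@(np.asarray(X,float)-E[:3,3]);f=foc(p);return np.array([p["cx"]+f*c[0]/-c[2],p["cy"]+f*c[1]/c[2]])
def tri(p,a,q,b):
    (o1,d1),(o2,d2)=ray(p,*a),ray(q,*b)
    A=np.stack([d1,-d2],1);s=np.linalg.lstsq(A,o2-o1,rcond=None)[0]
    x,y=o1+d1*s[0],o2+d2*s[1];return (x+y)/2,np.linalg.norm(x-y)
def blobs(p,lo,hi,amin=20):
    m=cv2.inRange(cv2.cvtColor(p["img"],cv2.COLOR_BGR2HSV),lo,hi)
    n,l,s,c=cv2.connectedComponentsWithStats(m);return [(s[i],c[i].round(1),(l==i)) for i in range(1,n) if s[i][4]>=amin]
E
python3 - <<'E'
from h import *
np.set_printoptions(precision=1,suppress=True)
P={n:read_camera(n) for n in("scene","top")}
t,s=P["top"],P["scene"]
for n,p in P.items():
    for nm,lo,hi in(("yel",(22,140,120),(35,255,255)),("red",(0,190,110),(4,255,255)),("blue",(105,60,60),(122,255,255)),("green",(55,150,60),(75,255,255))):
        for st,c,m in blobs(p,lo,hi): 
            if st[4]>35: print(n,nm,st,c)
m=[b for b in blobs(t,(105,60,60),(122,255,255)) if 320<b[1][0]<400 and 140<b[1][1]<185]
b=max(m,key=lambda b:b[0][4]);r=cv2.minAreaRect(np.argwhere(b[2])[:,::-1].astype(np.float32));bx=cv2.boxPoints(r)
w=np.array([onz(t,*q,5) for q in bx]);print("blue corners",w,"mid",w.mean(0),[np.linalg.norm(w[i]-w[i-1]) for i in range(4)])
for o,z in(("bowl",50),("cup_mid",65),("light_a_grip",0)):
    for r in cut_out(o,t):
        q=r["region"];u=np.argwhere(q)[:,::-1].astype(np.float32);(c,rad)=cv2.minEnclosingCircle(u)
        print(o,r["p"],c,rad,onz(t,*c,z),onz(t,c[0]+rad,c[1],z)-onz(t,c[0]-rad,c[1],z))
for k in("top","scene"):
    i=P[k]["img"];x,y=((250,120) if k=="top" else (230,150));cv2.imwrite(f"pics/c_{k}.png",cv2.resize(i[y:y+150,x:x+220],None,fx=3.6,fy=3.6,interpolation=cv2.INTER_CUBIC))
E
```

```text
scene yel [288 164  13  10  93] [294.5 169. ]
scene yel [251 221  14  12 121] [257.7 226.3]
scene yel [396 224  16  13 145] [403.6 229.9]
scene red [433 248  13  14 122] [438.8 254.5]
scene blue [ 218   67  132  109 4855] [267.3 121.7]
scene blue [ 529   74   84   96 2627] [564.5 129.3]
scene blue [568 100  39  13 170] [590.6 105.9]
scene blue [625 142  13  10  73] [630.9 147.4]
scene blue [ 337  197   67   43 1100] [370.  216.3]
scene blue [406 225  22  26 288] [416.4 238.4]
top yel [268   0   4  14  50] [269.6   6.4]
top yel [268  16   4 122 467] [269.5  78.4]
top yel [282 198  14  14 157] [288.9 204.5]
top yel [417 205  15  16 172] [424.4 212.5]
top yel [286 261  19  15 188] [293.8 267.7]
top red [428 173  10  10  95] [432.6 177.4]
top red [144 316  36  16 126] [161.5 321.8]
top red [145 327  38  12 122] [164.7 334.3]
top blue [   32     9   227   131 17602] [156.3  83. ]
top blue [619  80   9  10  48] [623.4  84.8]
top blue [ 315  148   93   31 2649] [360.6 163. ]
top green [159 199  34  29 579] [173.9 212.9]
blue corners [[ 659.6   92.1    5. ]
 [ 660.6 -146.7    5. ]
 [ 584.9 -144.9    5. ]
 [ 583.5   91.5    5. ]] mid [622.1 -27.    5. ] [np.float64(76.08163827011661), np.float64(238.7490851841406), np.float64(75.73149503100626), np.float64(236.39171937259337)]
bowl 0.57 (350.5802917480469, 219.98904418945312) 26.383874893188477 [471.2   6.5  50. ] [  -1.8 -127.5    0. ]
cup_mid 0.6 (175.52491760253906, 214.2093048095703) 17.56669044494629 [490.  428.9  65. ] [ -1.3 -85.5   0. ]
light_a_grip 0.44 (431.5, 174.56666564941406) 7.5832695960998535 [ 589.3 -208.7    0. ] [ -0.7 -38.8   0. ]
```

View pics/c_top.png

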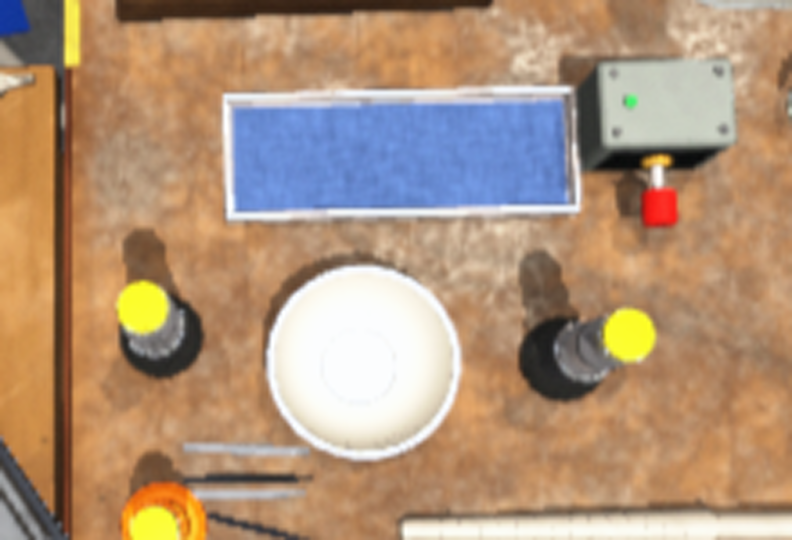

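View pics/c_scene.png

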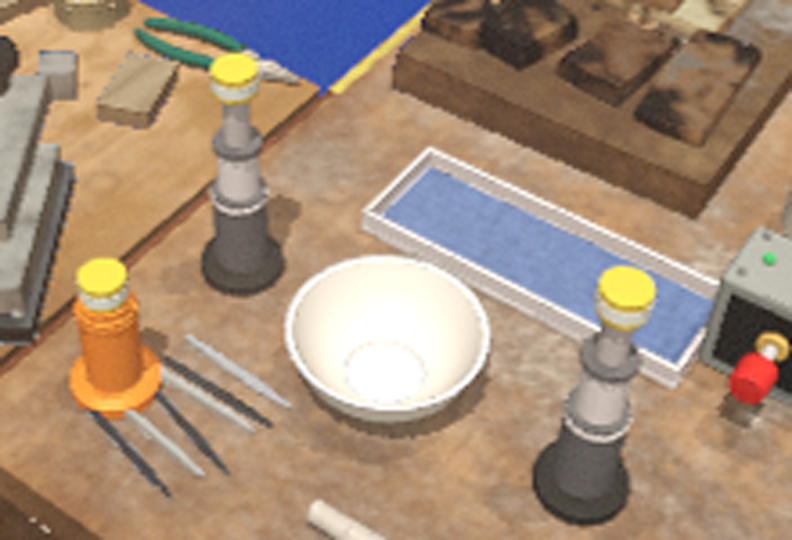

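The crops confirm the choice: two dark upright lights with yellow heads, both extended (both tubes out), while the orange one is the decoy.

```bash
python3 - <<'E'
from h import *
np.set_printoptions(precision=1,suppress=True)
t,s=read_camera("top"),read_camera("scene")
cr=lambda pts,x,y:[(x+(a+.5)/3.6-.5,y+(b+.5)/3.6-.5) for a,b in pts]
top=cr([(143,307),(629,335),(660,207),(161,348),(560,357)],250,120)
sc=cr([(235,73),(626,282),(753,377),(242,265),(581,480)],230,150)
for n,a,b in zip(("L lamp","R lamp","knob","L foot","R foot"),top,sc):
    X,e=tri(t,a,s,b);print(n,X,round(e,1),onz(t,*a,0),onz(s,*b,0))
rim=cr([(224,95),(574,88),(580,214),(229,218)],250,120)
R=np.array([onz(t,*q,20) for q in rim]);print(R,R.mean(0),[np.linalg.norm(R[i]-R[i-1]) for i in range(4)])
rs=cr([(432,150),(718,270),(676,384),(364,215)],230,150)
S=np.array([onz(s,*q,20) for q in rs]);print("scene rim",S)
print("bowl bottom", [onz(t,*q,3) for q in cr([(359,367)],250,120)],[onz(s,*q,3) for q in cr([(386,372)],230,150)], "rim L/R/T/B",[onz(t,*q,50)for q in cr([(267,362),(461,362),(364,265),(364,459)],250,120)])
i=np.hstack([cv2.resize(t["img"][185:245,140:210],None,fx=5,fy=5,interpolation=cv2.INTER_CUBIC),cv2.resize(s["img"][140:200,180:250],None,fx=5,fy=5,interpolation=cv2.INTER_CUBIC)])
cv2.imwrite("pics/cup.png",i)
i=t["img"][280:400,0:120]
E
```

```text
L lamp [495.1 145.8 174.3] 0.8 [516.1 158.5   0. ] [664.7 290.4   0. ]
R lamp [ 473.6 -135.7  182.2] 0.9 [ 491.  -185.4    0. ] [645.8 -81.3   0. ]
knob [ 572.5 -196.1   51.6] 1.5 [ 582.5 -212.1    0. ] [ 618.8 -188.1    0. ]
L foot [487.5 143.5   7.7] 5.0 [486.6 145.8   0. ] [494.8 146.4   0. ]
R foot [ 476.1 -135.9    2.2] 0.5 [ 476.1 -136.2    0. ] [ 477.8 -135.6    0. ]
[[ 665.2   98.3   20. ]
 [ 665.6 -150.2   20. ]
 [ 574.7 -150.2   20. ]
 [ 576.    95.9   20. ]] [620.4 -26.6  20. ] [np.float64(89.20019780336614), np.float64(248.47194515732883), np.float64(90.84713818186765), np.float64(246.13800608915315)]
scene rim [[ 662.1   94.3   20. ]
 [ 675.9 -133.2   20. ]
 [ 565.4 -153.8   20. ]
 [ 572.4   94.9   20. ]]
bowl bottom [array([470.8,   5.8,   3. ])] [array([473.7,   7.5,   3. ])] rim L/R/T/B [array([471.6,  71.3,  50. ]), array([469.7, -58.9,  50. ]), array([536.6,   4.3,  50. ]), array([405.9,   7.8,  50. ])]
```

View pics/cup.png

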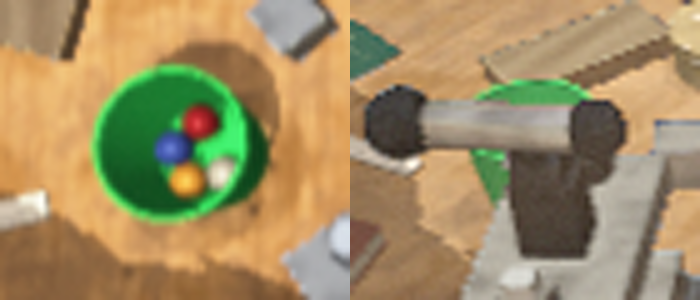

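Both views agree to about 1 mm. The lights stand at about (494,145) and (474.5,-136), with tops at 174 and 182 mm. The dock is at (620.5,-27) with yaw near 0, the knob at about (571,-197,50), the bowl at (471,6), and the cup holds four pebbles. I'll start moving: raise and square the tool to the world axes, then go above the left light.

Emit:
jog_arm([
  [[0,0,-20],-0.1],
  [[0,0,-45],-0.25],
  [[0,0,-60],-0.4],
  [[0,0,-60],-0.404],
  [[0,0,-60],-0.404],
], grip=1)

```text
t: 1.65
eef_pos: [245.5, 574.6, 299.1]
tcp_rot: [-3.141, -0.0, 3.138]
ft_force: [-0.2, -0.9, 0.7]
opening: 0.636
grip_force: 0.0
```

Emit:
jog_arm([
  [[-50,-85,0],0],
  [[-100,-172,0],0],
  [[-150,-258,0],0],
  [[-150,-258,0],0],
  [[-150,-258,0],0],
])

```text
t: 2.15
eef_pos: [371.6, 356.7, 298.5]
tcp_rot: [-3.141, -0.001, 3.138]
ft_force: [0.3, 0.6, 0.0]
opening: 0.215
grip_force: 0.0
```

```bash
python3 - <<'E'
from h import *
s=state();print(s["t"],s["eef_pos"],s["tcp_rot"],s["opening"])
p=read_camera("top");print([onz(p,*cut_out("cup_mid",p)[0]["box"][:2],65)])
E
```

```text
2.15 [371.5658523  356.70516513 298.47917149] [-3.14065958e+00 -1.28646102e-03  3.13783487e+00] 0.2153912191874915
[array([534.85612484, 473.63250026,  65.        ])]
```

Emit:
jog_arm([
  [[-25,-42,0],0],
  [[-50,-84,0],0],
  [[-75,-128,0],0],
  [[-100,-170,20],0],
  [[-122,-211,40],0],
])

```text
t: 2.75
eef_pos: [492.1, 149.7, 260.2]
tcp_rot: [3.141, 0.0, 3.138]
ft_force: [0.8, 0.2, -0.0]
opening: 0.003
grip_force: 0.0
```

Emit:
jog_arm([
  [[0,0,20],0],
  [[0,0,40],0],
  [[0,0,40],0],
])

```text
t: 3.05
eef_pos: [490.4, 150.8, 218.3]
tcp_rot: [-3.141, -0.006, 3.138]
ft_force: [-0.4, -0.6, 0.1]
opening: 0.005
grip_force: 0.0
```

```bash
cat > look.py <<'E'
import sys
from h import *
np.set_printoptions(precision=1,suppress=True)
n=sys.argv[1];s=state();print(s["t"],s["eef_pos"],s["tcp_rot"][2],s["opening"],s["ft_force"])
t,c=read_camera("top"),read_camera("scene")
for nm,p in(("top",t),("scene",c)):
    for st,q,m in blobs(p,(22,140,120),(35,255,255),25):
        if q[1]>130:print(nm,"yel",st,q,[onz(p,*q,z) for z in (109,)])
X=s["eef_pos"]
out=[]
for p in(t,c):
    u,v=proj(p,X-[0,0,25]).astype(int);a=p["img"][max(v-75,0):v+75,max(u-75,0):u+75];out.append(cv2.resize(a,(390,390),interpolation=cv2.INTER_CUBIC))
cv2.imwrite(f"pics/{n}.png",np.hstack(out))
E
python3 look.py l1
```

```text
3.05 [490.4 150.8 218.3] 3.1382256198417045 0.004570790278541341 [-0.4 -0.6  0.1]
top yel [417 206  15  14 170] [424.4 212.5] [array([ 481.2, -156.1,  109. ])]
scene yel [289 165  12   9  91] [294.6 169.1] [array([560.6, 202.9, 109. ])]
scene yel [251 222  14  11 113] [257.8 226.6] [array([356.7, 139.5, 109. ])]
scene yel [396 224  16  13 145] [403.6 229.9] [array([ 537.6, -116.4,  109. ])]
```

View pics/l1.png

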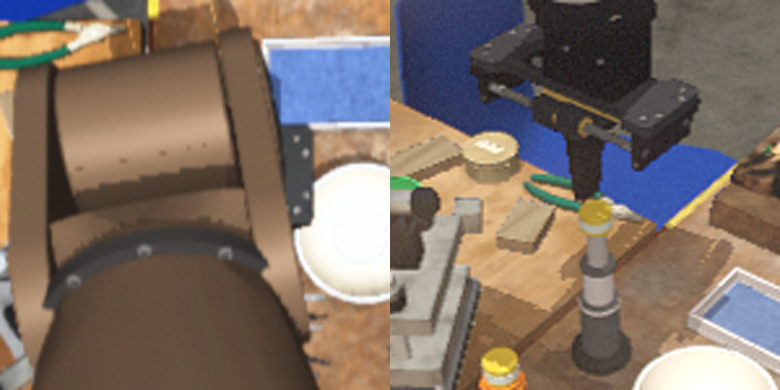

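The closed fingertips are about 5 mm off, up and left of the lamp head (scene crop: tip at (583,200), head at (597,213)). I'll correct that and press slowly.

Emit:
jog_arm([
  [[-4,-5,0],0],
  [[-4,-5,5],0],
  [[-4,-5,12],0],
  [[-4,-5,20],0],
  [[-4,-5,28],0],
])

```text
t: 3.65
eef_pos: [495.6, 146.0, 192.8]
tcp_rot: [3.141, 0.001, -3.141]
ft_force: [0.2, 0.8, 3.2]
opening: 0.006
grip_force: 1.4
```

Emit:
jog_arm([
  [[0,0,8],0],
  [[0,0,16],0],
  [[0,0,24],0],
  [[0,0,32],0],
  [[0,0,40],0],
])

```text
t: 4.15
eef_pos: [495.8, 146.0, 152.9]
tcp_rot: [3.141, 0.001, -3.141]
ft_force: [-0.3, -0.2, 8.1]
opening: 0.002
grip_force: 3.8
```

Emit:
jog_arm([
  [[0,0,5],0],
  [[0,0,10],0],
  [[0,0,14],0],
  [[0,0,18],0],
  [[0,0,18],0],
])

```text
t: 4.65
eef_pos: [495.5, 146.0, 134.5]
tcp_rot: [-3.142, -0.0, -3.141]
ft_force: [-0.0, -0.3, 0.9]
opening: 0.006
grip_force: 0.0
```

Emit:
jog_arm([
  [[0,0,2],0],
  [[0,0,4],0],
  [[0,0,5],0],
  [[0,0,6],0],
  [[0,0,6],0],
])

```text
t: 5.15
eef_pos: [495.5, 146.0, 129.2]
tcp_rot: [3.142, 0.0, -3.141]
ft_force: [-0.8, 0.6, 7.0]
opening: 0.003
grip_force: 3.1
```

Emit:
jog_arm([
  [[0,0,1],0],
  [[0,0,2],0],
  [[0,0,2],0],
])

```text
t: 5.45
eef_pos: [496.0, 146.0, 128.9]
tcp_rot: [3.141, 0.002, -3.141]
ft_force: [-4.8, -0.4, 28.0]
opening: 0.002
grip_force: 13.7
```

Emit:
jog_arm([
  [[0,0,-20],0],
  [[0,0,-30],0],
  [[0,0,-30],0],
  [[0,0,-30],0],
  [[0,0,-30],0],
], grip=0)

```text
t: 5.95
eef_pos: [495.3, 145.9, 156.4]
tcp_rot: [-3.141, -0.001, -3.141]
ft_force: [-0.0, -0.3, -0.3]
opening: 0.369
grip_force: 0.0
```

Emit:
jog_arm([
  [[0,0,0],0],
  [[0,0,0],0],
  [[0,0,0],0],
  [[0,0,0],0],
  [[0,0,0],0],
])

```text
t: 6.45
eef_pos: [495.6, 146.0, 157.2]
tcp_rot: [3.142, -0.0, -3.141]
ft_force: [0.1, -0.3, 0.1]
opening: 0.789
grip_force: 0.0
```

```bash
python3 look.py l2
```

```text
6.45 [495.6 146.  157.2] -3.141381472732444 0.7892977696480188 [ 0.1 -0.3  0.1]
top yel [417 206  15  14 170] [424.4 212.5] [array([ 481.2, -156.1,  109. ])]
scene yel [290 190  12   9  86] [295.7 194.2] [array([487.5, 140.3, 109. ])]
scene yel [251 221  14  12 119] [257.6 226.5] [array([356.6, 140. , 109. ])]
scene yel [396 224  16  13 145] [403.6 229.9] [array([ 537.6, -116.4,  109. ])]
```

View pics/l2.png

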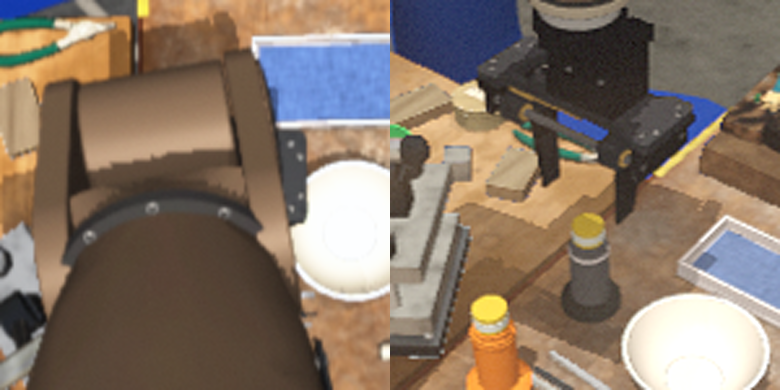

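The scene crop shows the left light fully collapsed and upright at (588,270), centred between the open fingers. I'll descend and grasp.

Emit:
jog_arm([
  [[2,-2,15],0],
  [[3,-3,35],0],
  [[3,-3,60],0],
  [[3,-3,80],0],
  [[3,-3,94],0],
])

```text
t: 7.05
eef_pos: [492.3, 142.9, 62.0]
tcp_rot: [-3.142, -0.001, -3.141]
ft_force: [-0.4, 0.5, 0.6]
opening: 1.001
grip_force: 0.0
```

Emit:
jog_arm([
  [[0,0,0],0],
  [[0,0,0],0],
  [[0,0,0],0],
  [[0,0,0],0],
  [[0,0,0],0],
], grip=1)

```text
t: 7.55
eef_pos: [492.8, 143.0, 63.8]
tcp_rot: [3.141, 0.001, -3.141]
ft_force: [-0.4, -0.3, -0.6]
opening: 0.636
grip_force: 0.0
```

Emit:
jog_arm([
  [[0,0,0],0],
  [[0,0,0],0],
  [[0,0,0],0],
  [[0,0,0],0],
  [[0,0,0],0],
])

```text
t: 8.05
eef_pos: [492.7, 143.0, 63.3]
tcp_rot: [3.141, 0.0, -3.141]
ft_force: [0.1, 1.5, 1.4]
opening: 0.397
grip_force: 30.0
```

Emit:
jog_arm([
  [[0,0,-15],0],
  [[0,0,-35],0],
  [[0,0,-60],0],
  [[0,0,-60],0],
])

```text
t: 8.45
eef_pos: [493.4, 143.0, 125.2]
tcp_rot: [3.141, 0.003, -3.141]
ft_force: [0.5, -0.3, -4.1]
opening: 0.396
grip_force: 30.0
```

Emit:
jog_arm([
  [[-28,-22,0],0],
  [[-60,-46,0],0],
  [[-92,-72,0],0],
  [[-120,-94,0],0],
  [[-128,-100,0],0],
])

```text
t: 8.95
eef_pos: [622.4, 40.6, 121.5]
tcp_rot: [-3.141, -0.0, 3.14]
ft_force: [-0.2, 0.3, -4.2]
opening: 0.395
grip_force: 30.0
```

Emit:
jog_arm([
  [[0,0,0],0],
  [[0,0,10],0],
  [[0,0,25],0],
  [[0,0,38],0],
  [[0,0,46],0],
])

```text
t: 9.45
eef_pos: [619.6, 43.6, 75.3]
tcp_rot: [3.141, -0.002, -3.141]
ft_force: [1.1, -0.9, -2.9]
opening: 0.393
grip_force: 30.0
```

Emit:
jog_arm([
  [[0,0,2],0],
  [[0,0,4],0],
  [[0,0,6],0],
  [[0,0,7],0],
  [[0,0,7],0],
])

```text
t: 9.95
eef_pos: [620.7, 42.9, 70.4]
tcp_rot: [3.142, 0.0, -3.141]
ft_force: [0.1, -0.4, -3.2]
opening: 0.395
grip_force: 30.0
```

```bash
python3 look.py l3
```

```text
9.95 [620.7  42.9  70.4] -3.1414667245922083 0.39484869967653646 [ 0.1 -0.4 -3.2]
top yel [420 206  10   4  31] [425.  207.4] [array([ 492.8, -158. ,  109. ])]
scene yel [251 222  14  11 115] [257.8 226.5] [array([356.9, 139.7, 109. ])]
scene yel [396 224  15  13 142] [403.5 229.9] [array([ 537.4, -116.2,  109. ])]
```

View pics/l3.png

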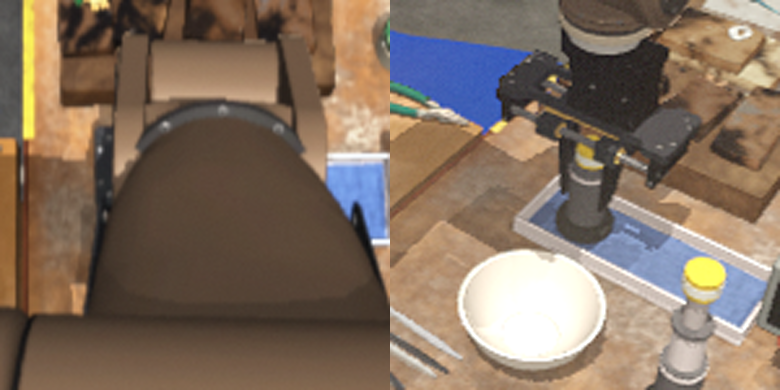

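The scene crop shows the light inside the tray at (585,215), still just off the floor. I'll lower it and release.

Emit:
jog_arm([
  [[0,0,1],0],
  [[0,0,2],0],
  [[0,0,3],0],
  [[0,0,3],0],
])

```text
t: 10.45
eef_pos: [620.7, 43.0, 67.4]
tcp_rot: [3.142, 0.0, -3.141]
ft_force: [-1.4, -0.1, 0.7]
opening: 0.397
grip_force: 30.0
```

Emit:
jog_arm([
  [[0,0,0],0],
  [[0,0,0],0],
  [[0,0,0],0],
  [[0,0,0],0],
  [[0,0,0],0],
], grip=0)

```text
t: 10.95
eef_pos: [620.7, 43.0, 67.3]
tcp_rot: [3.142, 0.0, -3.141]
ft_force: [0.2, 0.1, 0.1]
opening: 0.756
grip_force: 0.0
```

Emit:
jog_arm([
  [[0,0,0],0],
  [[0,0,-10],0],
  [[0,0,-40],0],
  [[0,0,-80],0],
  [[0,0,-125],0],
])

```text
t: 11.45
eef_pos: [620.1, 43.0, 193.6]
tcp_rot: [3.141, -0.001, -3.141]
ft_force: [0.3, 1.1, -0.5]
opening: 1.001
grip_force: 0.0
```

Emit:
jog_arm([
  [[0,0,-42],0],
  [[40,-30,-42],0],
  [[75,-65,-42],0],
  [[110,-110,-42],0],
  [[146,-152,-42],0],
], grip=1)

```text
t: 11.95
eef_pos: [481.2, -100.6, 235.1]
tcp_rot: [-3.141, 0.001, -3.141]
ft_force: [1.3, -1.5, -0.2]
opening: 0.637
grip_force: 0.0
```

Emit:
jog_arm([
  [[0,-10,0],0],
  [[0,-27,0],0],
  [[0,-27,0],0],
  [[0,-27,0],0],
  [[0,-27,0],0],
])

```text
t: 12.45
eef_pos: [482.8, -125.9, 234.3]
tcp_rot: [3.141, 0.0, -3.141]
ft_force: [-0.1, -0.6, 0.3]
opening: 0.215
grip_force: 0.0
```

```bash
python3 look.py l4
```

```text
12.45 [ 482.8 -125.9  234.3] -3.1407073855157703 0.21480062505038047 [-0.1 -0.6  0.3]
top yel [329 148  13  12 118] [334.8 153.4] [array([622.2,  43.9, 109. ])]
top yel [286 261  14  13 134] [292.5 267. ] [array([362.8, 144.1, 109. ])]
scene yel [355 178  12   9  87] [360.6 181.8] [array([619.3,  41.9, 109. ])]
scene yel [251 222  14  11 116] [257.8 226.6] [array([356.7, 139.5, 109. ])]
scene yel [396 224  16  13 150] [403.6 229.8] [array([ 537.8, -116.2,  109. ])]
```

View pics/l4.png

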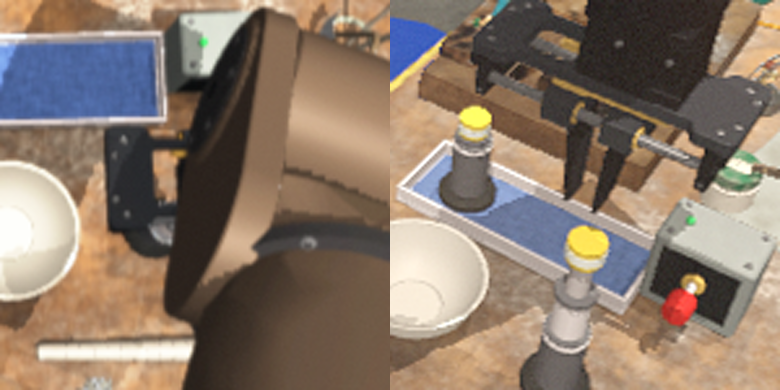

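The first light stands in the tray at about (621,43). The second is untouched, with its head at scene crop (586,245). I'll go over it and press.

Emit:
jog_arm([
  [[8,-10,0],0],
  [[8,-10,5],0],
  [[8,-10,12],0],
  [[8,-10,20],0],
  [[8,-10,20],0],
])

```text
t: 13.05
eef_pos: [474.2, -136.5, 212.9]
tcp_rot: [3.141, -0.002, -3.141]
ft_force: [0.1, 0.1, 0.3]
opening: 0.002
grip_force: 0.0
```

Emit:
jog_arm([
  [[0,0,6],0],
  [[0,0,12],0],
  [[0,0,18],0],
  [[0,0,24],0],
  [[0,0,30],0],
])

```text
t: 13.55
eef_pos: [474.7, -136.7, 183.8]
tcp_rot: [-3.142, 0.0, -3.141]
ft_force: [0.2, -0.7, 2.9]
opening: 0.002
grip_force: 1.3
```

Emit:
jog_arm([
  [[0,0,8],0],
  [[0,0,16],0],
  [[0,0,24],0],
  [[0,0,30],0],
  [[0,0,36],0],
])

```text
t: 14.05
eef_pos: [474.8, -136.7, 147.8]
tcp_rot: [-3.141, 0.001, -3.141]
ft_force: [-0.5, 1.0, 7.7]
opening: 0.003
grip_force: 3.6
```

Emit:
jog_arm([
  [[0,0,4],0],
  [[0,0,8],0],
  [[0,0,11],0],
  [[0,0,14],0],
  [[0,0,14],0],
])

```text
t: 14.55
eef_pos: [474.6, -136.6, 133.6]
tcp_rot: [3.141, -0.0, -3.141]
ft_force: [-0.3, 0.0, -0.3]
opening: 0.003
grip_force: 0.0
```

Emit:
jog_arm([
  [[0,0,2],0],
  [[0,0,4],0],
  [[0,0,5],0],
  [[0,0,6],0],
  [[0,0,6.5],0],
])

```text
t: 15.05
eef_pos: [475.1, -136.9, 128.9]
tcp_rot: [-3.141, 0.002, -3.141]
ft_force: [-4.1, 2.0, 30.6]
opening: 0.004
grip_force: 15.1
```

Home with a 30 N stop. I'll open the gripper, check, then grasp.

Emit:
jog_arm([
  [[0,0,-20],0],
  [[0,0,-30],0],
  [[0,0,-30],0],
  [[0,0,-30],0],
  [[0,0,-30],0],
], grip=0)

```text
t: 15.55
eef_pos: [474.3, -136.5, 156.9]
tcp_rot: [3.141, -0.001, -3.141]
ft_force: [-0.0, -0.1, -0.8]
opening: 0.371
grip_force: 0.0
```

Emit:
jog_arm([
  [[0,0,0],0],
  [[0,0,0],0],
  [[0,0,0],0],
  [[0,0,0],0],
  [[0,0,0],0],
])

```text
t: 16.05
eef_pos: [474.6, -136.6, 157.6]
tcp_rot: [3.142, -0.0, -3.141]
ft_force: [0.2, 0.4, 0.3]
opening: 0.787
grip_force: 0.0
```

```bash
python3 look.py l5
```

```text
16.05 [ 474.6 -136.6  157.6] -3.141341378041383 0.7870101129571914 [0.2 0.4 0.3]
top yel [329 148  13  12 118] [334.8 153.4] [array([622.2,  43.9, 109. ])]
top yel [286 261  14  13 135] [292.5 267. ] [array([362.8, 144.1, 109. ])]
scene yel [355 178  12   9  76] [360.1 181.5] [array([619.5,  43.5, 109. ])]
scene yel [252 222  13  11 114] [257.9 226.6] [array([356.8, 139.3, 109. ])]
scene yel [390 250  16  12 142] [397.5 255.3] [array([ 467.4, -138.3,  109. ])]
```

Emit:
jog_arm([
  [[2,0,15],0],
  [[2,0,35],0],
  [[2,0,60],0],
  [[2,0,80],0],
  [[2,0,94],0],
])

```text
t: 16.65
eef_pos: [472.3, -136.6, 62.5]
tcp_rot: [3.141, -0.001, -3.142]
ft_force: [-0.5, -1.0, 0.8]
opening: 1.001
grip_force: 0.0
```

Emit:
jog_arm([
  [[0,0,0],0],
  [[0,0,0],0],
  [[0,0,0],0],
  [[0,0,0],0],
  [[0,0,0],0],
], grip=1)

```text
t: 17.15
eef_pos: [472.8, -136.7, 64.3]
tcp_rot: [-3.141, 0.001, -3.141]
ft_force: [0.2, 0.9, -0.2]
opening: 0.636
grip_force: 0.0
```

Emit:
jog_arm([
  [[0,0,0],0],
  [[0,0,0],0],
  [[0,0,0],0],
  [[0,0,0],0],
  [[0,0,0],0],
])

```text
t: 17.65
eef_pos: [472.7, -136.7, 63.8]
tcp_rot: [-3.142, 0.0, -3.141]
ft_force: [-0.0, -0.4, 1.6]
opening: 0.396
grip_force: 30.0
```

Emit:
jog_arm([
  [[0,0,-15],0],
  [[0,0,-35],0],
  [[0,0,-60],0],
  [[0,0,-60],0],
])

```text
t: 18.05
eef_pos: [473.4, -136.9, 125.6]
tcp_rot: [-3.14, 0.003, -3.141]
ft_force: [0.4, -0.2, -4.1]
opening: 0.396
grip_force: 30.0
```

Emit:
jog_arm([
  [[-30,16,0],0],
  [[-62,34,0],0],
  [[-95,52,0],0],
  [[-125,68,0],0],
  [[-147,80,0],0],
])

```text
t: 18.55
eef_pos: [620.7, -55.3, 122.0]
tcp_rot: [3.141, -0.001, -3.141]
ft_force: [-0.8, -0.7, -3.6]
opening: 0.393
grip_force: 30.0
```

Emit:
jog_arm([
  [[0,0,0],0],
  [[0,0,10],0],
  [[0,0,25],0],
  [[0,0,38],0],
  [[0,0,47],0],
])

```text
t: 19.05
eef_pos: [618.6, -57.0, 74.7]
tcp_rot: [3.141, -0.002, 3.141]
ft_force: [0.2, 0.9, -2.8]
opening: 0.395
grip_force: 30.0
```

Emit:
jog_arm([
  [[0,0,3],0],
  [[0,0,6],0],
  [[0,0,9],0],
  [[0,0,10],0],
  [[0,0,10],0],
])

```text
t: 19.55
eef_pos: [619.8, -56.8, 67.7]
tcp_rot: [-3.141, 0.001, -3.141]
ft_force: [-2.2, -0.9, 4.4]
opening: 0.395
grip_force: 30.0
```

Touching the floor. I'll release, rise, and check both lights.

Emit:
jog_arm([
  [[0,0,0],0],
  [[0,0,0],0],
  [[0,0,0],0],
  [[0,0,0],0],
  [[0,0,0],0],
], grip=0)

```text
t: 20.05
eef_pos: [619.7, -56.6, 66.7]
tcp_rot: [3.141, 0.0, -3.141]
ft_force: [-0.1, -0.8, 0.0]
opening: 0.756
grip_force: 0.0
```

Emit:
jog_arm([
  [[0,0,0],0],
  [[0,0,-10],0],
  [[0,0,-40],0],
  [[0,0,-80],0],
  [[0,0,-125],0],
])

```text
t: 20.55
eef_pos: [619.1, -56.6, 193.1]
tcp_rot: [3.141, -0.001, -3.141]
ft_force: [0.2, 0.3, 0.4]
opening: 0.999
grip_force: 0.0
```

Emit:
jog_arm([
  [[25,-35,0],0],
  [[60,-75,0],0],
  [[95,-110,0],0],
  [[125,-140,0],0],
  [[125,-140,0],0],
])

```text
t: 21.05
eef_pos: [491.7, -199.4, 192.6]
tcp_rot: [-3.141, -0.0, 3.138]
ft_force: [1.2, -0.3, 0.5]
opening: 1.0
grip_force: 0.0
```

```bash
python3 look.py l6; python3 - <<'E'
from h import *
t,c=read_camera("top"),read_camera("scene")
a=t["img"][120:220,290:450];b=c["img"][150:290,320:480]
cv2.imwrite("pics/tray.png",np.hstack([cv2.resize(a,(480,300),interpolation=cv2.INTER_CUBIC),cv2.resize(b,(343,300),interpolation=cv2.INTER_CUBIC)])[:,:800])
E
```

```text
21.05 [ 491.7 -199.4  192.6] 3.137962505431233 0.9995333112320653 [ 1.2 -0.3  0.5]
top yel [372 148  13  12 124] [377.8 153.4] [array([620.3, -55.7, 109. ])]
top yel [326 151  13  13 119] [331.9 157.1] [array([613.5,  50.8, 109. ])]
top yel [286 261  14  13 134] [292.5 267. ] [array([362.8, 144.1, 109. ])]
scene yel [351 178  12  10  81] [356.3 182.8] [array([609.7,  48.3, 109. ])]
scene yel [391 194   7  10  54] [394.1 198. ] [array([616.2, -52. , 109. ])]
scene yel [252 222  13  11 114] [257.9 226.6] [array([356.8, 139.3, 109. ])]
```

View pics/tray.png

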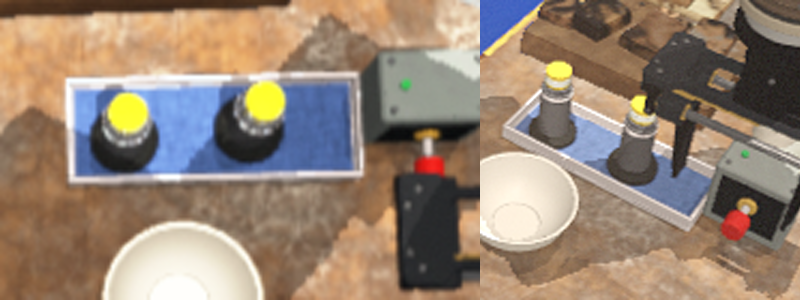

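A light was bumped to about (612,51) but is still upright in the tray (x -8, y +77). Both lights are in. The knob at top crop (430,165) agrees with the earlier fix, so I'll go and grip it.

Emit:
jog_arm([
  [[-30,2,0],0],
  [[-60,2,0],0],
  [[-79,2,20],0],
  [[-79,2,45],0],
  [[-79,2,70],0],
])

```text
t: 21.75
eef_pos: [574.9, -193.1, 120.6]
tcp_rot: [-3.142, 0.0, -3.139]
ft_force: [0.9, 0.1, -0.4]
opening: 0.999
grip_force: 0.0
```

Emit:
jog_arm([
  [[0,0,0],0],
  [[0,0,20],0],
  [[0,0,40],0],
  [[0,0,40],0],
  [[0,0,40],0],
])

```text
t: 22.25
eef_pos: [574.3, -194.3, 82.8]
tcp_rot: [-3.141, 0.001, -3.141]
ft_force: [0.3, -0.3, -0.6]
opening: 0.997
grip_force: 0.0
```

```bash
python3 look.py k1
```

```text
22.25 [ 574.3 -194.3   82.8] -3.1406231834941463 0.9967266327704775 [ 0.3 -0.3 -0.6]
top yel [372 147  13  10  85] [378.6 151.5] [array([624.8, -57.7, 109. ])]
top yel [326 151  13  13 128] [332.1 157.3] [array([613. ,  50.3, 109. ])]
top yel [286 261  13  13 128] [292.4 267. ] [array([362.8, 144.3, 109. ])]
scene yel [351 179  12   9  84] [356.4 182.8] [array([609.8,  48.1, 109. ])]
scene yel [391 195  12   9  92] [396.4 198.8] [array([616.9, -57.6, 109. ])]
scene yel [252 222  13  11 115] [257.9 226.6] [array([356.8, 139.3, 109. ])]
```

View pics/k1.png

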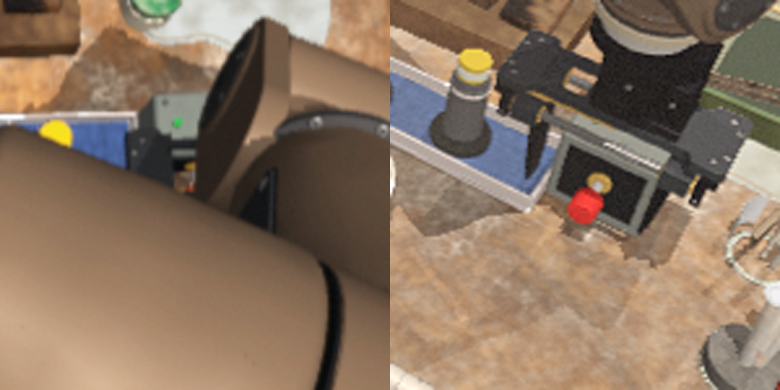

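The left finger at (535,150) and right finger at (695,185) straddle the knob at (587,206) in the scene crop. I'll centre, lower and grip.

Emit:
jog_arm([
  [[4,-3,0],0],
  [[4,-3,10],0],
  [[4,-3,20],0],
  [[4,-3,27],0],
  [[4,-3,27],0],
])

```text
t: 22.85
eef_pos: [569.1, -197.4, 53.2]
tcp_rot: [3.141, -0.002, -3.141]
ft_force: [-0.2, 0.8, 0.2]
opening: 1.0
grip_force: 0.0
```

Emit:
jog_arm([
  [[0,0,0],0],
  [[0,0,0],0],
  [[0,0,0],0],
  [[0,0,0],0],
  [[0,0,0],0],
], grip=1)

```text
t: 23.35
eef_pos: [569.7, -197.6, 54.9]
tcp_rot: [-3.142, 0.0, -3.141]
ft_force: [0.2, 0.5, 0.5]
opening: 0.637
grip_force: 0.0
```

Emit:
jog_arm([
  [[0,0,0],0],
  [[0,0,0],0],
  [[0,0,0],0],
  [[0,0,0],0],
  [[0,0,0],0],
])

```text
t: 23.85
eef_pos: [569.5, -196.7, 54.6]
tcp_rot: [3.14, -0.001, 3.141]
ft_force: [0.0, 5.4, 2.5]
opening: 0.25
grip_force: 30.0
```

Emit:
jog_arm([
  [[4,0,0],0],
  [[8,0,0],0],
  [[12,0,0],0],
  [[16,0,0],0],
  [[18,0,0],0],
])

```text
t: 24.35
eef_pos: [551.2, -196.9, 54.7]
tcp_rot: [3.14, -0.001, 3.141]
ft_force: [4.6, 7.9, 0.4]
opening: 0.247
grip_force: 29.9
```

Emit:
jog_arm([
  [[0,0,0],0],
  [[0,0,0],0],
  [[0,0,0],0],
])

```text
t: 24.65
eef_pos: [551.4, -196.8, 54.7]
tcp_rot: [3.14, -0.001, 3.141]
ft_force: [-0.6, 6.0, 1.7]
opening: 0.244
grip_force: 29.9
```

Emit:
jog_arm([
  [[0,0,0],0],
  [[0,0,0],0],
  [[0,0,0],0],
  [[0,0,0],0],
  [[0,0,0],0],
], grip=0)

```text
t: 25.15
eef_pos: [551.6, -197.7, 54.7]
tcp_rot: [3.142, 0.0, -3.141]
ft_force: [1.2, 0.3, -0.4]
opening: 0.61
grip_force: 0.0
```

Emit:
jog_arm([
  [[0,0,-30],0],
  [[0,0,-70],0],
  [[0,0,-115],0],
  [[0,0,-150],0],
  [[0,0,-150],0],
])

```text
t: 25.65
eef_pos: [553.0, -198.3, 209.5]
tcp_rot: [-3.138, 0.007, -3.141]
ft_force: [-0.0, -0.7, -0.4]
opening: 0.983
grip_force: 0.0
```

Emit:
jog_arm([
  [[10,40,-20],0],
  [[20,85,-40],0],
  [[30,130,-60],0],
  [[40,175,-60],0],
  [[40,175,-60],0],
])

```text
t: 26.15
eef_pos: [510.2, -18.7, 264.9]
tcp_rot: [3.141, -0.0, -3.138]
ft_force: [0.6, -0.5, -0.1]
opening: 0.998
grip_force: 0.0
```

Emit:
jog_arm([
  [[0,45,-20],0],
  [[0,90,-20],0],
  [[0,135,-20],0],
  [[0,180,-20],0],
  [[0,180,-20],0],
])

```text
t: 26.65
eef_pos: [511.3, 161.0, 283.8]
tcp_rot: [3.141, -0.001, -3.137]
ft_force: [-0.0, -1.2, 0.1]
opening: 0.999
grip_force: 0.0
```

```bash
python3 - <<'E'
from h import *
np.set_printoptions(precision=1,suppress=True)
print(state()["eef_pos"],state()["t"])
t,c=read_camera("top"),read_camera("scene")
R={}
for n,p in(("t",t),("s",c)):
    for st,q,m in blobs(p,(0,190,110),(4,255,255)):
        if 400<q[0]<450: R[n]=q;print(n,st,q)
    for st,q,m in blobs(p,(22,140,120),(35,255,255),25):
        if q[1]>130:print(n,"yel",st,q,onz(p,*q,109))
if len(R)==2: print("knob",tri(t,R["t"],c,R["s"]))
for r in cut_out("cup_mid",t): print(r["p"],r["box"])
a=t["img"][185:285,130:290];cv2.imwrite("pics/cup2.png",cv2.resize(a,(800,500),interpolation=cv2.INTER_CUBIC))
# microscope heights etc
E
```

```text
[511.3 161.  283.8] 26.65
t [429 180  10  10  91] [433.2 184.6]
t yel [372 147  13  13 123] [377.6 153.3] [620.6 -55.3 109. ]
t yel [326 151  13  13 123] [332. 157.] [613.7  50.5 109. ]
s [430 253  12  14 100] [435.3 260. ]
s yel [351 178  12  10  88] [356.4 182.5] [610.8  48.7 109. ]
s yel [391 194  13  10 100] [396.6 198.4] [618.5 -57.3 109. ]
s yel [252 222  13  11 113] [257.9 226.6] [356.8 139.3 109. ]
knob (array([ 554.3, -196.1,   50.1]), np.float64(1.5102279725810217))
0.93 [157.3, 196.4, 196.6, 227.3]
```

The knob moved 18.2 mm (572.5 to 554.3), so it is on the middle click. Both lights are still in the tray. Now the cup: I work out its centre and the turn room of joint 6.

```bash
python3 - <<'E'
from h import *
np.set_printoptions(precision=2,suppress=True)
s=state();print(s["joints"],s["tcp_rot"])
t=read_camera("top")
im=t["img"];r=cut_out("cup_mid",t)[0];print(r["box"])
hsv=cv2.cvtColor(im,cv2.COLOR_BGR2HSV)
# bright green rim ring fit
m=cv2.inRange(hsv,(50,150,120),(80,255,255));m[:,:150]=0;m[:,205:]=0;m[:190]=0;m[235:]=0
pts=np.argwhere(m)[:,::-1].astype(np.float32);e=cv2.fitEllipse(cv2.convexHull(pts));print("ell",e)
for u,v in(e[0],(173.7,213.2)):print(onz(t,u,v,65))
print("foot right edge y",onz(t,193.1,216,0), "rim left", onz(t,158.4,213,65))
# microscope top-left extents
print("micro at z100",onz(t,200,225,100),"z150",onz(t,200,225,150))
E
```

```text
[ 0.17  0.32  1.72 -0.    1.11 -1.4 ] [-3.14 -0.   -3.14]
[155.5, 199.1, 194.8, 226.2]
ell ((174.10293579101562, 213.4176025390625), (29.442718505859375, 30.87697410583496), 74.2297592163086)
[491.97 432.46  65.  ]
[492.51 433.46  65.  ]
foot right edge y [491.15 407.14   0.  ] rim left [493.55 470.79  65.  ]
micro at z100 [460.65 358.11 100.  ] z150 [457.13 342.84 150.  ]
```

View pics/cup2.png

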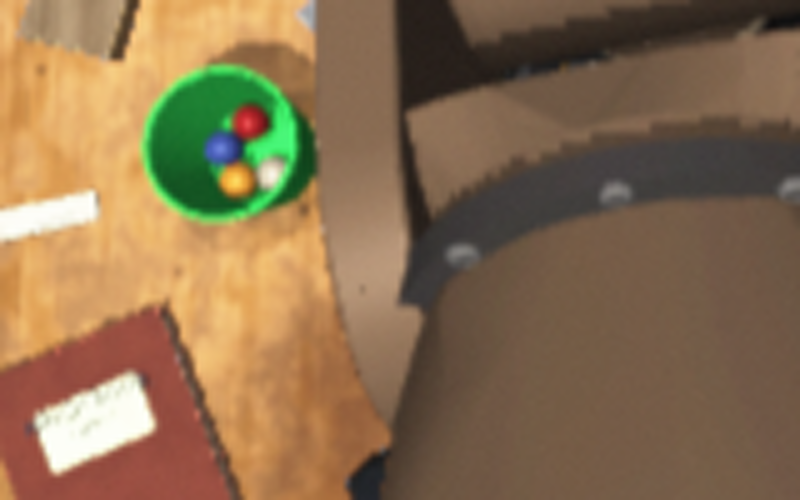

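The cup is in clear view with four pebbles (red, blue, orange, white), at world (492,433). I'll go over it and turn the tool 90° so the fingers close along x and the cup can pivot in the y-z plane.

Emit:
jog_arm([
  [[4,40,0],0.14],
  [[8,85,0],0.28],
  [[12,130,0],0.42],
  [[15,170,0],0.56],
  [[19,215,0],0.7],
])

```text
t: 27.4
eef_pos: [493.1, 372.4, 284.8]
tcp_rot: [3.142, 0.0, 2.434]
ft_force: [0.5, 0.1, 0.3]
opening: 1.001
grip_force: 0.0
```

Emit:
jog_arm([
  [[0,0,0],0.14],
  [[0,0,0],0.28],
  [[0,0,0],0.42],
  [[0,0,0],0.56],
  [[0,0,0],0.7],
])

```text
t: 27.9
eef_pos: [493.3, 371.0, 284.6]
tcp_rot: [-3.141, 0.0, 1.734]
ft_force: [0.6, -0.2, 0.2]
opening: 1.003
grip_force: 0.0
```

Emit:
jog_arm([
  [[0,0,0],0.14],
  [[0,0,0],0.17],
  [[0,0,0],0.17],
])

```text
t: 28.2
eef_pos: [493.0, 371.5, 284.7]
tcp_rot: [-3.142, 0.0, 1.573]
ft_force: [-0.1, 0.4, 0.4]
opening: 1.002
grip_force: 0.0
```

Emit:
jog_arm([
  [[30,-1,0],0],
  [[62,-1,30],0],
  [[62,-1,80],0],
  [[62,-1,130],0],
  [[62,-1,170],0],
])

```text
t: 28.7
eef_pos: [491.0, 433.7, 112.1]
tcp_rot: [-3.14, 0.001, 1.575]
ft_force: [0.2, 0.5, -0.3]
opening: 1.004
grip_force: 0.0
```

Emit:
jog_arm([
  [[0,0,0],0],
  [[0,0,0],0],
  [[0,0,0],0],
])

```text
t: 29.0
eef_pos: [492.5, 434.9, 117.4]
tcp_rot: [3.139, -0.002, 1.573]
ft_force: [0.5, 0.1, 0.6]
opening: 0.999
grip_force: 0.0
```

```bash
python3 look.py c1
```

```text
29.0 [492.5 434.9 117.4] 1.5725929816926825 0.9991713900593111 [0.5 0.1 0.6]
top yel [372 148  12  12 119] [377.5 153.5] [array([620.1, -55. , 109. ])]
top yel [326 151  13  13 120] [332. 157.] [array([613.7,  50.5, 109. ])]
top yel [285 260  20  16 212] [294.3 267.9] [array([360.8, 140. , 109. ])]
scene yel [351 178  12  10  87] [356.3 182.6] [array([610.3,  48.7, 109. ])]
scene yel [391 194  13  10 100] [396.6 198.4] [array([618.5, -57.3, 109. ])]
scene yel [251 221  14  12 120] [257.7 226.3] [array([357.2, 140.3, 109. ])]
```

View pics/c1.png

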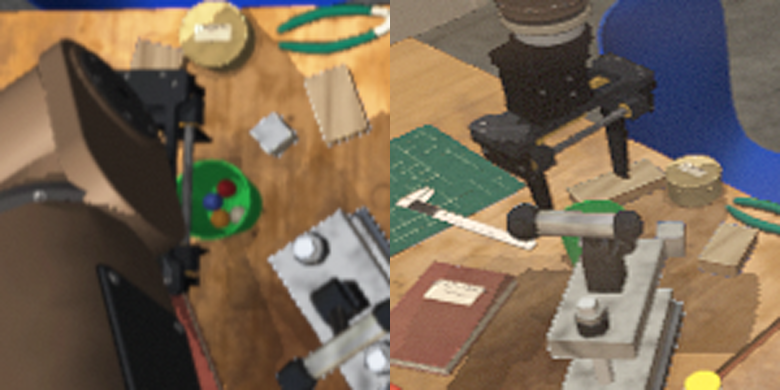

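The fingers stand either side of the cup in both crops. The bench is clear under them, so I'll descend and grip.

Emit:
jog_arm([
  [[-1,0,15],0],
  [[-2,0,30],0],
  [[-2,0,45],0],
  [[-2,0,60],0],
  [[-2,0,75],0],
])

```text
t: 29.6
eef_pos: [491.2, 432.2, 37.9]
tcp_rot: [-3.141, 0.001, 1.572]
ft_force: [-0.0, -0.7, 0.7]
opening: 1.001
grip_force: 0.0
```

Emit:
jog_arm([
  [[0,0,0],0],
  [[0,0,0],0],
  [[0,0,0],0],
  [[0,0,0],0],
  [[0,0,0],0],
], grip=1)

```text
t: 30.1
eef_pos: [491.6, 432.5, 40.3]
tcp_rot: [3.141, -0.001, 1.572]
ft_force: [0.7, 0.7, 0.9]
opening: 0.776
grip_force: 30.0
```

Emit:
jog_arm([
  [[0,0,0],0],
  [[0,0,0],0],
  [[0,0,-3],0],
  [[0,0,-6],0],
  [[0,0,-6],0],
])

```text
t: 30.6
eef_pos: [491.5, 432.5, 46.1]
tcp_rot: [3.141, -0.0, 1.572]
ft_force: [-0.5, -0.6, -1.7]
opening: 0.777
grip_force: 30.0
```

Opening 73.7 mm means the pads hold the cup 57 mm up, and a tilted cup's lip would then touch the palm. I'll set it down and regrip at the rim, higher in the fingers.

Emit:
jog_arm([
  [[0,0,3],0],
  [[0,0,6],0],
  [[0,0,6],0],
])

```text
t: 30.9
eef_pos: [491.7, 432.5, 40.2]
tcp_rot: [3.141, -0.0, 1.572]
ft_force: [-1.3, -2.1, 6.0]
opening: 0.777
grip_force: 30.0
```

Emit:
jog_arm([
  [[0,0,0],0],
  [[0,0,0],0],
  [[0,0,-8],0],
  [[0,0,-19],0],
  [[0,0,-19],0],
], grip=0.05)

```text
t: 31.4
eef_pos: [492.1, 432.8, 60.7]
tcp_rot: [3.139, -0.002, 1.572]
ft_force: [0.3, -0.5, 0.1]
opening: 0.946
grip_force: 0.0
```

Emit:
jog_arm([
  [[0,0,0],0],
  [[0,0,0],0],
  [[0,0,0],0],
  [[0,0,0],0],
  [[0,0,0],0],
], grip=1)

```text
t: 31.9
eef_pos: [491.4, 432.3, 58.6]
tcp_rot: [-3.141, 0.0, 1.572]
ft_force: [-0.3, 0.4, 0.6]
opening: 0.777
grip_force: 30.0
```

Emit:
jog_arm([
  [[0,0,-10],0],
  [[0,0,-20],0],
  [[0,0,-20],0],
])

```text
t: 32.2
eef_pos: [492.1, 432.8, 80.6]
tcp_rot: [3.139, -0.002, 1.572]
ft_force: [-0.5, 0.4, -1.4]
opening: 0.776
grip_force: 30.0
```

Contact is at the rim, with the pivot about 6 mm above the TCP. I'll carry it high over to the left of the bowl.

Emit:
jog_arm([
  [[0,0,-40],0],
  [[0,0,-85],0],
  [[0,0,-130],0],
  [[0,0,-175],0],
  [[0,0,-220],0],
])

```text
t: 32.7
eef_pos: [491.1, 432.1, 300.9]
tcp_rot: [3.141, -0.0, 1.572]
ft_force: [-0.3, 0.8, -1.5]
opening: 0.775
grip_force: 30.0
```

Emit:
jog_arm([
  [[-25,0,-5],0],
  [[-65,-5,-5],0],
  [[-105,-10,-5],0],
  [[-145,-15,-5],0],
  [[-185,-20,-5],0],
])

```text
t: 33.2
eef_pos: [471.0, 245.8, 303.9]
tcp_rot: [3.141, -0.0, 1.572]
ft_force: [1.1, 0.3, -1.2]
opening: 0.773
grip_force: 30.0
```

Emit:
jog_arm([
  [[-35,0,0],0],
  [[-65,0,0],0],
  [[-90,0,0],0],
  [[-110,0,0],0],
  [[-110,0,0],0],
])

```text
t: 33.7
eef_pos: [471.6, 135.6, 304.0]
tcp_rot: [3.141, 0.0, 1.57]
ft_force: [1.1, -0.1, -2.1]
opening: 0.772
grip_force: 30.0
```

```bash
python3 -c "
from cell import *
s=state();print(s['t'],s['eef_pos'],s['tcp_rot'],s['opening'],s['joints'])"
```

```text
33.7 [471.59546535 135.59754531 304.01747112] [3.14114652e+00 1.68293212e-04 1.56961048e+00] 0.7722021873735538 [ 1.45390298e-01  2.31209143e-01  1.78794208e+00 -2.57106180e-04
  1.12202467e+00  1.46687611e-01]
```

Emit:
jog_arm([
  [[0,0,45],0],
  [[0,0,90],0],
  [[0,0,135],0],
  [[0,0,175],0],
  [[0,0,210],0],
])

```text
t: 34.2
eef_pos: [471.4, 138.0, 92.0]
tcp_rot: [-3.141, -0.0, 1.572]
ft_force: [1.2, -0.3, -1.1]
opening: 0.775
grip_force: 30.0
```

Emit:
jog_arm([
  [[-6,0,0],0],
  [[-13,0,2],0],
  [[-20,0,2],0],
  [[-27,0,2],0],
  [[-32,0,2],0],
])

```text
t: 34.7
eef_pos: [472.3, 104.6, 93.0]
tcp_rot: [3.139, -0.0, 1.571]
ft_force: [0.5, -0.4, -1.0]
opening: 0.774
grip_force: 30.0
```

Emit:
jog_arm([
  [[-4,0,0],0],
  [[-8,0,0],0],
  [[-12,0,0],0],
  [[-16,0,0],0],
  [[-16,0,0],0],
])

```text
t: 35.2
eef_pos: [472.3, 89.4, 92.3]
tcp_rot: [3.14, -0.001, 1.571]
ft_force: [-0.8, 5.7, 2.8]
opening: 0.774
grip_force: 30.0
```

```bash
cat > cup.py <<'E'
from h import *
np.set_printoptions(precision=1,suppress=True)
s=state();print(s["t"],s["eef_pos"],s["ft_force"],s["moment"],s["opening"])
for n in("scene","top"):
    p=read_camera(n)
    m=cv2.inRange(cv2.cvtColor(p["img"],cv2.COLOR_BGR2HSV),(50,120,40),(80,255,255))
    # limit to near the tool
    u,v=proj(p,s["eef_pos"]).astype(int);z=np.zeros_like(m);z[max(v-55,0):v+60,max(u-60,0):u+60]=1;m*=z
    P=np.argwhere(m)[:,::-1]
    if len(P)>20: print(n,"tool px",u,v,"green n",len(P),"mean",P.mean(0),"box",P.min(0),P.max(0),"minrect",cv2.minAreaRect(P.astype(np.float32)))
    # expected pixel of foot centre at tilt th (mouth toward -y)
    X=s["eef_pos"]+[0,0,6]
    for th in(0,30,60,90,110):
        a=np.radians(th);ax=np.array([0,-np.sin(a),np.cos(a)]);print(n,th,proj(p,X-ax*65),proj(p,X-ax*33))
E
python3 cup.py
```

```text
35.2 [472.3  89.4  92.3] [-0.8  5.7  2.8] [ 1. -0. -0.] 0.7738660893017144
scene tool px 308 211 green n 70 mean [295.2 182.2] box [268 156] [322 222] minrect ((295.4115905761719, 187.564453125), (78.5955581665039, 21.24386215209961), 53.90171432495117)
scene 0 [309.1 229.3] [309.  220.1]
scene 30 [298.5 221. ] [303.4 215.8]
scene 60 [290.5 209.9] [299.3 210. ]
scene 90 [287.2 198.5] [297.7 204.1]
scene 110 [288.1 192.2] [298.3 200.9]
top 0 [316.4 220.5] [316.3 219.5]
top 30 [303.1 220.4] [309.3 219.4]
top 60 [292.7 219.8] [304.1 219.1]
top 90 [288.  218.7] [301.9 218.6]
top 110 [289.  217.9] [302.5 218.1]
```

```bash
cat > cup2.py <<'E'
from h import *
np.set_printoptions(precision=1,suppress=True)
s=state();print(s["t"],s["eef_pos"],s["ft_force"],s["opening"])
for n in("scene","top"):
    p=read_camera(n)
    for r in cut_out("cup_mid",p)[:2]:
        P=np.argwhere(r["region"])[:,::-1];print(n,round(r["p"],2),r["box"],P.mean(0),len(P))
    X=s["eef_pos"]+[0,0,6]
    for th in(0,30,60,90,110):
        a=np.radians(th);ax=np.array([0,-np.sin(a),np.cos(a)]);nn=np.array([0,np.cos(a),np.sin(a)])
        C=np.array([X-ax*d+r_*(nn*np.cos(f)+np.array([1,0,0])*np.sin(f)) for d,r_ in((0,38),(65,28.5)) for f in np.linspace(0,6.28,24)])
        q=np.array([proj(p,c) for c in C]);print(n,th,"pred box",q.min(0),q.max(0))
    hsv=cv2.cvtColor(p["img"],cv2.COLOR_BGR2HSV);u,v=proj(p,X).astype(int)
    m=cv2.inRange(hsv,(40,70,15),(90,255,255));z=np.zeros_like(m);z[v-25:v+60,u-55:u+55]=1
    n_,l,st,c=cv2.connectedComponentsWithStats(m*z);print([(list(st[i]),c[i]) for i in range(1,n_) if st[i][4]>12])
E
python3 cup2.py
```

```text
35.3 [472.3  89.6  92.2] [1.1 6.1 1.6] 0.7721013924142203
scene 0.61 [292.8, 198.1, 326.6, 234.4] [311.8 218.4] 456
scene 0 pred box [292.5 198.9] [325.3 238.2]
scene 30 pred box [287.4 195.3] [323.8 231.9]
scene 60 pred box [281.4 193.5] [320.5 226.6]
scene 90 pred box [279.3 187.5] [318.6 224.9]
scene 110 pred box [279.6 182.7] [319.7 222.6]
[([np.int32(306), np.int32(197), np.int32(6), np.int32(5), np.int32(19)], array([308.1, 198.8])), ([np.int32(292), np.int32(200), np.int32(32), np.int32(36), np.int32(473)], array([310.8, 218.8]))]
top 0.54 [321.7, 152.0, 341.0, 175.2] [331.6 163.3] 417
top 0 pred box [299.6 202. ] [332.5 234.8]
top 30 pred box [292.6 202.1] [330.1 234.9]
top 60 pred box [285.8 202. ] [324.1 234.9]
top 90 pred box [287.  201.9] [316.4 234.9]
top 110 pred box [285.6 201.9] [321.9 234.9]
[]
```

The push is 6 N, and the cup is starting to tilt as predicted. I'll go on in steps.

Emit:
jog_arm([
  [[-4,0,0],0],
  [[-8,0,0],0],
  [[-12,0,0],0],
  [[-16,0,0],0],
  [[-19,0,0],0],
])

```text
t: 36.0
eef_pos: [472.7, 70.5, 92.7]
tcp_rot: [3.139, -0.001, 1.572]
ft_force: [0.4, 4.8, 8.5]
opening: 0.772
grip_force: 30.0
```

```bash
python3 cup2.py | grep -v "^top"
```

```text
36.0 [472.7  70.5  92.7] [0.4 4.8 8.5] 0.7722802709782292
scene 0.62 [293.3, 199.0, 327.8, 229.5] [315.5 218.8] 307
scene 0 pred box [299. 202.] [332.2 241.7]
scene 30 pred box [293.7 198.4] [330.6 235.3]
scene 60 pred box [287.6 196.7] [327.2 230. ]
scene 90 pred box [285.7 190.5] [325.3 228.4]
scene 110 pred box [286.1 185.7] [326.5 226.1]
[([np.int32(313), np.int32(199), np.int32(8), np.int32(6), np.int32(25)], array([316.4, 201.6])), ([np.int32(309), np.int32(204), np.int32(20), np.int32(28), np.int32(276)], array([320. , 217.3])), ([np.int32(292), np.int32(219), np.int32(11), np.int32(14), np.int32(74)], array([296.3, 226. ]))]
[]
```

Emit:
jog_arm([
  [[-5,0,0],0],
  [[-10,0,0],0],
  [[-15,0,0],0],
  [[-20,0,0],0],
  [[-25,0,0],0],
])

```text
t: 36.7
eef_pos: [471.6, 45.0, 91.6]
tcp_rot: [-3.141, -0.0, 1.572]
ft_force: [0.6, 4.1, 1.3]
opening: 0.772
grip_force: 30.0
```

```bash
python3 cup2.py | grep -v "^top"
```

```text
36.7 [471.6  45.   91.6] [0.6 4.1 1.3] 0.7721137934535591
scene 0.5 [299.3, 206.9, 335.1, 230.2] [323.8 222.4] 220
scene 0 pred box [307.6 207.1] [341.3 247.3]
scene 30 pred box [301.8 203.5] [339.5 240.7]
scene 60 pred box [295.8 201.9] [335.9 235.7]
scene 90 pred box [294.  195.5] [334.  233.9]
scene 110 pred box [294.5 190.7] [335.4 231.7]
[([np.int32(322), np.int32(204), np.int32(9), np.int32(7), np.int32(28)], array([326.1, 207.1])), ([np.int32(318), np.int32(210), np.int32(17), np.int32(23), np.int32(192)], array([326.7, 223.2])), ([np.int32(296), np.int32(222), np.int32(13), np.int32(9), np.int32(51)], array([301.3, 227. ]))]
[]
```

Emit:
jog_arm([
  [[-4,0,2],0],
  [[-8,0,5],0],
  [[-11,0,8],0],
  [[-14,0,11],0],
  [[-16,0,13],0],
])

```text
t: 37.4
eef_pos: [472.6, 28.7, 79.2]
tcp_rot: [3.139, 0.001, 1.572]
ft_force: [0.6, -3.4, 9.5]
opening: 0.771
grip_force: 30.0
```

Emit:
jog_arm([
  [[-2,0,2],0],
  [[-4,0,4],0],
  [[-5,0,6],0],
  [[-6,0,8],0],
  [[-6,0,8],0],
])

```text
t: 37.9
eef_pos: [472.8, 22.6, 71.2]
tcp_rot: [3.139, 0.001, 1.572]
ft_force: [1.9, -4.6, 9.4]
opening: 0.772
grip_force: 30.0
```

```bash
python3 cup2.py | grep -v "^top"
```

```text
37.9 [472.8  22.6  71.2] [ 1.9 -4.6  9.4] 0.7716177006253794
scene 0.51 [304.7, 204.7, 338.4, 239.7] [319.2 219.2] 56
scene 0 pred box [315.8 217.2] [349.3 257.2]
scene 30 pred box [309.7 213.8] [347.4 250.4]
scene 60 pred box [303.9 212.3] [343.7 246. ]
scene 90 pred box [302.2 205.7] [341.9 244.1]
scene 110 pred box [302.7 201. ] [343.5 241.9]
[([np.int32(304), np.int32(205), np.int32(7), np.int32(6), np.int32(21)], array([307.6, 208. ])), ([np.int32(331), np.int32(214), np.int32(9), np.int32(9), np.int32(30)], array([335.5, 218. ])), ([np.int32(327), np.int32(233), np.int32(7), np.int32(8), np.int32(21)], array([329.2, 237. ]))]
[([np.int32(314), np.int32(209), np.int32(2), np.int32(12), np.int32(20)], array([314.4, 213.8]))]
```

Tilt is now about 95°. I'll lower further for a clear pour, wait, and see if the pebbles are in the bowl.

Emit:
jog_arm([
  [[0,0,3],0],
  [[-1,0,6],0],
  [[-1,0,9],0],
  [[-1,0,11],0],
  [[-1,0,11],0],
])

```text
t: 38.6
eef_pos: [473.6, 21.2, 60.4]
tcp_rot: [3.137, 0.001, 1.571]
ft_force: [4.1, -9.5, 9.7]
opening: 0.771
grip_force: 30.0
```

Emit:
jog_arm([
  [[0,0,0],0],
  [[0,0,0],0],
  [[0,0,0],0],
  [[0,0,0],0],
  [[0,0,0],0],
])

```text
t: 39.1
eef_pos: [473.6, 21.3, 60.5]
tcp_rot: [3.137, 0.001, 1.572]
ft_force: [3.8, -9.8, 10.4]
opening: 0.77
grip_force: 30.0
```

```bash
python3 cup2.py | grep -v "^top"; python3 - <<'E'
from h import *
np.set_printoptions(precision=1,suppress=True)
for n in("scene","top"):
    p=read_camera(n)
    for r in cut_out("pebble_1_mid",p): print(n,round(r["p"],2),r["box"],onz(p,(r["box"][0]+r["box"][2])/2,(r["box"][1]+r["box"][3])/2,14))
E
```

```text
39.1 [473.6  21.3  60.5] [ 3.8 -9.8 10.4] 0.7698401730894733
scene 0.59 [306.9, 207.4, 339.3, 222.0] [326.9 218.4] 18
scene 0 pred box [316.5 220.4] [349.7 260.1]
scene 30 pred box [310.4 217.1] [347.8 253.4]
scene 60 pred box [304.6 215.6] [344.1 249.1]
scene 90 pred box [302.9 209.1] [342.3 247.2]
scene 110 pred box [303.5 204.5] [343.8 245. ]
[([np.int32(305), np.int32(207), np.int32(8), np.int32(8), np.int32(31)], array([308.9, 210.8])), ([np.int32(332), np.int32(216), np.int32(9), np.int32(10), np.int32(33)], array([336.3, 221.1]))]
[]
```

```bash
cat > peb.py <<'E'
from h import *
np.set_printoptions(precision=1,suppress=True)
s=state();print(s["t"],s["eef_pos"],s["ft_force"])
for n,(x0,y0,x1,y1) in(("scene",(300,210,375,275)),("top",(322,190,380,250))):
    p=read_camera(n)
    for r in cut_out("pebble_1_mid",p): print(n,"net",round(r["p"],2),r["box"])
    for nm,lo,hi in(("red",(0,150,60),(6,255,255)),("red2",(172,150,60),(180,255,255)),("blue",(108,100,40),(130,255,255)),("orange",(8,150,120),(22,255,255))):
        for st,c,m in blobs(p,lo,hi,6):
            if x0<c[0]<x1 and y0<c[1]<y1: print(n,nm,st,c,onz(p,*c,14))
E
python3 peb.py
```

```text
39.5 [473.6  21.3  60.5] [ 3.4 -9.6  9.9]
scene red [339 244   7   6  22] [341.5 246.2] [489.7   5.6  14. ]
scene blue [342 250   6   7  15] [343.9 253.1] [475.6 -10.6  14. ]
scene orange [334 254   7   7  25] [336.5 256.8] [456.1  -3.   14. ]
```

Red, blue and orange show in the bowl. Next I lift and see how the cup hangs.

Emit:
jog_arm([
  [[0,0,-10],0],
  [[0,0,-20],0],
  [[0,0,-32],0],
  [[0,0,-45],0],
  [[0,0,-60],0],
])

```text
t: 40.2
eef_pos: [471.3, 22.5, 120.4]
tcp_rot: [-3.141, -0.0, 1.572]
ft_force: [0.1, 0.2, -0.7]
opening: 0.768
grip_force: 30.0
```

Emit:
jog_arm([
  [[0,0,0],0],
  [[0,0,0],0],
  [[0,0,0],0],
])

```text
t: 40.5
eef_pos: [471.5, 22.4, 119.2]
tcp_rot: [-3.141, -0.0, 1.572]
ft_force: [-0.5, -0.4, -1.5]
opening: 0.775
grip_force: 30.0
```

```bash
python3 cup2.py | grep -v "^top"; python3 peb.py
```

```text
40.5 [471.5  22.4 119.2] [-0.5 -0.4 -1.5] 0.7753677552315295
scene 0 pred box [315.7 202.5] [350.5 244. ]
scene 30 pred box [309.3 198.7] [348.6 237.3]
scene 60 pred box [303.3 196.9] [344.7 231.9]
scene 90 pred box [301.5 190.4] [342.8 230.1]
scene 110 pred box [302.1 185.4] [344.4 227.7]
[([np.int32(305), np.int32(189), np.int32(6), np.int32(5), np.int32(15)], array([307.8, 191. ])), ([np.int32(332), np.int32(196), np.int32(10), np.int32(10), np.int32(39)], array([336.6, 200.9])), ([np.int32(327), np.int32(220), np.int32(4), np.int32(5), np.int32(15)], array([328.1, 221.8]))]
[]
40.7 [471.7  22.3 119.2] [ 0.2 -0.  -1.3]
scene red [339 244   7   5  22] [341.7 246.2] [490.    5.2  14. ]
scene orange [334 254   5   6   9] [335.1 255.8] [456.6   1.3  14. ]
```

The cup keeps its tilt by pad friction. To right it, I'll cross the bowl, lower beyond its far rim with the foot trailing, and arc the foot bottom round that rim.

Emit:
jog_arm([
  [[-30,0,-5],0],
  [[-70,0,-5],0],
  [[-110,0,-5],0],
  [[-150,0,-5],0],
  [[-175,0,-5],0],
])

```text
t: 41.4
eef_pos: [472.0, -155.1, 124.7]
tcp_rot: [3.141, 0.0, 1.57]
ft_force: [0.6, -0.3, -1.6]
opening: 0.77
grip_force: 30.0
```

Emit:
jog_arm([
  [[0,0,10],0],
  [[0,0,25],0],
  [[0,0,45],0],
  [[0,0,60],0],
  [[0,0,69],0],
])

```text
t: 41.9
eef_pos: [471.6, -151.8, 54.4]
tcp_rot: [-3.14, -0.001, 1.572]
ft_force: [0.8, 0.2, -0.7]
opening: 0.769
grip_force: 30.0
```

```bash
python3 cup2.py; python3 peb.py
```

```text
41.9 [ 471.6 -151.8   54.4] [ 0.8  0.2 -0.7] 0.7685759960036727
scene 0.6 [367.7, 239.6, 386.7, 265.1] [376.5 252. ] 233
scene 0.18 [340.1, 248.5, 349.7, 260.8] [344.6 253.5] 51
scene 0 pred box [382.3 257.6] [419.2 301.2]
scene 30 pred box [372.4 254.5] [415.6 292.9]
scene 60 pred box [367.4 253.7] [410.5 290.4]
scene 90 pred box [366.7 245.3] [409.4 288.1]
scene 110 pred box [367.6 241.1] [412.6 285.9]
[([np.int32(366), np.int32(246), np.int32(22), np.int32(22), np.int32(195)], array([375.9, 253.5]))]
top 0 pred box [399.8 202.7] [433.4 234.4]
top 30 pred box [390.1 202.8] [429.  234.5]
top 60 pred box [387.1 202.7] [421.9 234.5]
top 90 pred box [387.9 202.7] [421.6 234.5]
top 110 pred box [387.2 202.7] [427.  234.5]
[]
42.1 [ 472.2 -152.4   55.9] [ 0.  -0.3 -0.4]
scene net 0.68 [340.1, 246.4, 349.7, 259.9]
scene red [339 244   7   5  16] [341.8 245.8] [491.2   5.7  14. ]
scene orange [334 258   5   3   6] [335.7 259.2] [449.2  -5.4  14. ]
```

The foot box (top row 239.6) suggests a tilt of about 110°, so I'll start the arc lower, with the pivot near z 46.

Emit:
jog_arm([
  [[0,0,8],0],
  [[0,0,15],0],
  [[6,0,15],0],
  [[12,0,15],0],
  [[18,0,15],0],
])

```text
t: 42.8
eef_pos: [472.0, -134.0, 40.7]
tcp_rot: [-3.141, -0.0, 1.572]
ft_force: [0.0, -0.6, -0.9]
opening: 0.77
grip_force: 30.0
```

Emit:
jog_arm([
  [[3,0,0],0],
  [[6,0,0],0],
  [[8,0,0],0],
  [[8,0,0],0],
])

```text
t: 43.2
eef_pos: [472.1, -126.7, 40.8]
tcp_rot: [3.141, 0.0, 1.572]
ft_force: [0.3, -1.4, -1.2]
opening: 0.77
grip_force: 30.0
```

Emit:
jog_arm([
  [[3,0,0],0],
  [[3,0,-4],0],
  [[3,0,-8],0],
  [[3,0,-8],0],
])

```text
t: 43.6
eef_pos: [472.6, -124.4, 49.2]
tcp_rot: [3.14, 0.001, 1.572]
ft_force: [0.1, -7.4, -0.0]
opening: 0.772
grip_force: 30.0
```

```bash
cat > foot.py <<'E'
from h import *
np.set_printoptions(precision=1,suppress=True)
s=state();print(s["t"],s["eef_pos"],s["ft_force"],s["opening"])
p=read_camera("scene");X=s["eef_pos"]+[0,0,6]
hsv=cv2.cvtColor(p["img"],cv2.COLOR_BGR2HSV);m=cv2.inRange(hsv,(40,70,15),(90,255,255))
r=cut_out("cup_mid",p)
u,v=proj(p,X).astype(int);z=np.zeros_like(m);z[v-50:v+60,u-55:u+45]=1;m=m*z
print("green n",(m>0).sum(),[ (x["box"],round(x["p"],2)) for x in r[:1]])
best=[]
for th in range(0,131,5):
    a=np.radians(th);ax=np.array([0,-np.sin(a),np.cos(a)]);nn=np.array([0,np.cos(a),np.sin(a)])
    C=np.array([proj(p,X-ax*d+q*(nn*np.cos(f)+np.array([1,0,0])*np.sin(f))) for d,q in((0,38),(65,28.5)) for f in np.linspace(0,6.28,32)]).astype(np.float32)
    h=cv2.convexHull(C);k=np.zeros_like(m);cv2.fillConvexPoly(k,h.astype(np.int32),255)
    best.append((int(((m>0)&(k==0)).sum()),th))
print("green outside model by tilt",[(t,b) for b,t in best])
E
python3 foot.py
```

```text
43.6 [ 472.6 -124.4   49.2] [ 0.1 -7.4 -0. ] 0.771834770155525
green n 143 [([331.8, 190.7, 476.3, 267.9], 0.56)]
green outside model by tilt [(0, 143), (5, 143), (10, 143), (15, 143), (20, 143), (25, 143), (30, 143), (35, 143), (40, 143), (45, 143), (50, 143), (55, 143), (60, 120), (65, 91), (70, 72), (75, 51), (80, 34), (85, 22), (90, 5), (95, 9), (100, 19), (105, 36), (110, 48), (115, 39), (120, 26), (125, 24), (130, 27)]
```

A 7 N contact, and the tilt reads about 92°. I'll follow the arc.

Emit:
jog_arm([
  [[0,0,-5],0],
  [[1,0,-10],0],
  [[3,0,-16],0],
  [[5,0,-23],0],
  [[5,0,-23],0],
])

```text
t: 44.2
eef_pos: [472.0, -118.1, 72.6]
tcp_rot: [3.141, -0.0, 1.572]
ft_force: [0.2, 0.2, -1.4]
opening: 0.77
grip_force: 30.0
```

```bash
python3 foot.py
```

```text
44.2 [ 472.  -118.1   72.6] [ 0.2  0.2 -1.4] 0.7702633291360561
green n 96 [([333.8, 192.7, 475.2, 266.9], 0.34)]
green outside model by tilt [(0, 96), (5, 96), (10, 96), (15, 96), (20, 96), (25, 96), (30, 96), (35, 96), (40, 96), (45, 96), (50, 96), (55, 94), (60, 91), (65, 73), (70, 44), (75, 31), (80, 10), (85, 5), (90, 6), (95, 11), (100, 17), (105, 25), (110, 32), (115, 29), (120, 20), (125, 19), (130, 19)]
```

Emit:
jog_arm([
  [[2,0,0],0],
  [[4,0,0],0],
  [[6,0,0],0],
  [[6,0,0],0],
])

```text
t: 44.7
eef_pos: [471.9, -112.3, 71.6]
tcp_rot: [-3.141, -0.0, 1.572]
ft_force: [-0.3, 0.0, -1.0]
opening: 0.768
grip_force: 30.0
```

```bash
python3 foot.py
```

```text
44.7 [ 471.9 -112.3   71.6] [-0.3  0.  -1. ] 0.7684692233124435
green n 86 [([353.9, 231.6, 369.5, 245.3], 0.42)]
green outside model by tilt [(0, 86), (5, 86), (10, 86), (15, 86), (20, 86), (25, 86), (30, 86), (35, 86), (40, 86), (45, 86), (50, 86), (55, 86), (60, 86), (65, 73), (70, 50), (75, 27), (80, 9), (85, 1), (90, 1), (95, 6), (100, 14), (105, 16), (110, 28), (115, 25), (120, 17), (125, 8), (130, 12)]
```

No contact: the foot rides above the rim. I'll back off, go lower, and push harder in +y before rising.

Emit:
jog_arm([
  [[-8,0,0],0],
  [[-16,0,0],0],
  [[-22,0,0],0],
  [[-22,0,9],0],
  [[-22,0,18],0],
])

```text
t: 45.3
eef_pos: [471.9, -135.0, 53.0]
tcp_rot: [3.141, -0.0, 1.571]
ft_force: [0.1, 0.6, -2.4]
opening: 0.768
grip_force: 30.0
```

Emit:
jog_arm([
  [[3,0,0],0],
  [[6,0,0],0],
  [[9,0,0],0],
  [[11,0,0],0],
  [[11,0,0],0],
])

```text
t: 45.8
eef_pos: [472.1, -123.3, 53.9]
tcp_rot: [3.141, 0.0, 1.572]
ft_force: [-0.7, -0.4, -0.5]
opening: 0.766
grip_force: 30.0
```

Emit:
jog_arm([
  [[1,0,0],0],
  [[2,0,0],0],
  [[3,0,0],0],
  [[3,0,0],0],
])

```text
t: 46.2
eef_pos: [472.2, -121.3, 53.9]
tcp_rot: [3.141, 0.001, 1.572]
ft_force: [-1.5, -7.6, 0.4]
opening: 0.769
grip_force: 30.0
```

Emit:
jog_arm([
  [[1,0,0],0],
  [[2,0,0],0],
  [[3,0,0],0],
  [[3,0,0],0],
])

```text
t: 46.6
eef_pos: [472.8, -120.2, 54.5]
tcp_rot: [3.139, 0.003, 1.573]
ft_force: [-6.2, -25.8, 6.3]
opening: 0.763
grip_force: 30.0
```

```bash
python3 foot.py
```

```text
46.6 [ 472.8 -120.2   54.5] [ -6.2 -25.8   6.3] 0.7630212932374718
green n 98 []
green outside model by tilt [(0, 98), (5, 98), (10, 98), (15, 98), (20, 98), (25, 98), (30, 98), (35, 98), (40, 98), (45, 98), (50, 98), (55, 98), (60, 85), (65, 61), (70, 39), (75, 19), (80, 7), (85, 1), (90, 3), (95, 5), (100, 10), (105, 17), (110, 23), (115, 17), (120, 12), (125, 11), (130, 14)]
```

A 26 N push, so the foot is pressed firmly on the rim. I'll roll up around it in an arc.

Emit:
jog_arm([
  [[0.5,0,-4],0],
  [[1.5,0,-8],0],
  [[2.5,0,-12],0],
  [[4,0,-16],0],
  [[4,0,-16],0],
])

```text
t: 47.2
eef_pos: [472.6, -114.2, 70.3]
tcp_rot: [3.14, 0.001, 1.572]
ft_force: [0.1, -7.0, 2.6]
opening: 0.767
grip_force: 30.0
```

```bash
python3 foot.py
```

```text
47.2 [ 472.6 -114.2   70.3] [ 0.1 -7.   2.6] 0.767108755938778
green n 54 []
green outside model by tilt [(0, 49), (5, 49), (10, 49), (15, 49), (20, 49), (25, 49), (30, 49), (35, 49), (40, 49), (45, 49), (50, 49), (55, 49), (60, 49), (65, 33), (70, 13), (75, 0), (80, 1), (85, 1), (90, 2), (95, 4), (100, 5), (105, 10), (110, 15), (115, 7), (120, 1), (125, 3), (130, 5)]
```

Emit:
jog_arm([
  [[2.5,0,-4],0],
  [[5,0,-8],0],
  [[8,0,-12],0],
  [[11,0,-16],0],
  [[11,0,-16],0],
])

```text
t: 47.8
eef_pos: [471.9, -102.2, 86.1]
tcp_rot: [3.142, -0.0, 1.572]
ft_force: [-0.2, -0.6, -0.7]
opening: 0.765
grip_force: 30.0
```

```bash
python3 foot.py
```

```text
47.8 [ 471.9 -102.2   86.1] [-0.2 -0.6 -0.7] 0.7653201241660604
green n 56 []
green outside model by tilt [(0, 20), (5, 20), (10, 20), (15, 18), (20, 15), (25, 11), (30, 9), (35, 6), (40, 4), (45, 3), (50, 3), (55, 3), (60, 3), (65, 0), (70, 14), (75, 32), (80, 39), (85, 44), (90, 44), (95, 47), (100, 50), (105, 51), (110, 47), (115, 43), (120, 43), (125, 43), (130, 43)]
```

Emit:
jog_arm([
  [[4,0,-2],0],
  [[8,0,-4],0],
  [[11,0,-6],0],
  [[14,0,-8],0],
  [[14,0,-8],0],
])

```text
t: 48.4
eef_pos: [472.0, -88.3, 94.0]
tcp_rot: [3.141, -0.0, 1.572]
ft_force: [0.1, 0.4, -0.2]
opening: 0.765
grip_force: 30.0
```

```bash
python3 foot.py
```

```text
48.4 [472.  -88.3  94. ] [ 0.1  0.4 -0.2] 0.7653228991008012
green n 74 [([348.5, 236.2, 387.0, 258.0], 0.43)]
green outside model by tilt [(0, 21), (5, 21), (10, 21), (15, 20), (20, 16), (25, 13), (30, 9), (35, 6), (40, 3), (45, 0), (50, 0), (55, 0), (60, 0), (65, 0), (70, 9), (75, 36), (80, 52), (85, 60), (90, 63), (95, 63), (100, 64), (105, 65), (110, 63), (115, 63), (120, 63), (125, 63), (130, 63)]
```

The tilt is now about 60°, but the foot slipped over the rim. I'll go back outside and repeat from this tilt with a slightly larger arc.

Emit:
jog_arm([
  [[0,0,-10],0],
  [[0,0,-20],0],
  [[-12,0,-20],0],
  [[-24,0,-20],0],
  [[-37,0,-20],0],
])

```text
t: 49.0
eef_pos: [471.9, -127.0, 113.7]
tcp_rot: [3.141, 0.0, 1.572]
ft_force: [-0.2, -0.9, -2.1]
opening: 0.767
grip_force: 30.0
```

Emit:
jog_arm([
  [[0,0,10],0],
  [[0,0,25],0],
  [[4,0,25],0],
  [[8,0,25],0],
  [[12,0,25],0],
])

```text
t: 49.5
eef_pos: [472.1, -113.2, 88.8]
tcp_rot: [3.142, -0.0, 1.572]
ft_force: [-0.2, -0.1, -2.2]
opening: 0.766
grip_force: 30.0
```

Emit:
jog_arm([
  [[1,0,0],0],
  [[2,0,0],0],
  [[2,0,0],0],
])

```text
t: 49.8
eef_pos: [472.1, -111.5, 88.9]
tcp_rot: [3.141, 0.0, 1.572]
ft_force: [0.5, -0.7, -1.0]
opening: 0.767
grip_force: 30.0
```

```bash
python3 foot.py
```

```text
49.8 [ 472.1 -111.5   88.9] [ 0.5 -0.7 -1. ] 0.7672159250188405
green n 54 [([360.0, 257.2, 361.0, 260.1], 0.58)]
green outside model by tilt [(0, 25), (5, 25), (10, 25), (15, 23), (20, 18), (25, 14), (30, 11), (35, 6), (40, 4), (45, 4), (50, 4), (55, 4), (60, 4), (65, 0), (70, 9), (75, 29), (80, 42), (85, 45), (90, 45), (95, 47), (100, 50), (105, 50), (110, 44), (115, 43), (120, 43), (125, 43), (130, 43)]
```

Emit:
jog_arm([
  [[1.5,0,0],0],
  [[3,0,0],0],
  [[4.5,0,0],0],
  [[4.5,0,0],0],
])

```text
t: 50.3
eef_pos: [471.9, -107.0, 88.7]
tcp_rot: [-3.142, -0.0, 1.572]
ft_force: [0.5, -0.4, -1.5]
opening: 0.763
grip_force: 30.0
```

Emit:
jog_arm([
  [[-7,0,0],0],
  [[-15,0,0],0],
  [[-15,0,10],0],
  [[-12,0,10],0],
  [[-9,0,10],0],
])

```text
t: 50.8
eef_pos: [471.7, -115.9, 78.2]
tcp_rot: [-3.141, -0.001, 1.571]
ft_force: [-0.4, 0.9, -0.6]
opening: 0.766
grip_force: 30.0
```

Emit:
jog_arm([
  [[1.5,0,0],0],
  [[3,0,0],0],
  [[4,0,0],0],
  [[4,0,0],0],
])

```text
t: 51.2
eef_pos: [472.0, -112.0, 78.8]
tcp_rot: [3.141, 0.0, 1.572]
ft_force: [0.3, -0.1, -0.7]
opening: 0.774
grip_force: 30.0
```

Emit:
jog_arm([
  [[1.5,0,0],0],
  [[3,0,0],0],
  [[3,0,0],0],
])

```text
t: 51.5
eef_pos: [472.0, -109.0, 78.7]
tcp_rot: [3.142, -0.0, 1.572]
ft_force: [-0.3, -1.0, -0.4]
opening: 0.761
grip_force: 30.0
```

Emit:
jog_arm([
  [[1.5,0,0],0],
  [[3,0,0],0],
  [[4,0,0],0],
  [[4,0,0],0],
])

```text
t: 51.9
eef_pos: [472.2, -106.0, 79.1]
tcp_rot: [3.141, 0.001, 1.573]
ft_force: [-3.0, -9.5, 4.7]
opening: 0.768
grip_force: 30.0
```

```bash
python3 foot.py; python3 - <<'E'
from h import *
p=read_camera("scene");s=state();u,v=proj(p,s["eef_pos"]).astype(int)
a=p["img"][v-50:v+50,u-65:u+65];cv2.imwrite("pics/last.png",cv2.resize(a,(780,600),interpolation=cv2.INTER_CUBIC))
print("tcp crop px",6*65,6*50)
q=(proj(p,[471.6,-58.9,50])-[u-65,v-50])*6;print("rim -y point crop",q)
E
```

```text
51.9 [ 472.2 -106.    79.1] [-3.  -9.5  4.7] 0.7678319429020934
green n 56 [([388.1, 265.0, 389.4, 265.2], 0.52)]
green outside model by tilt [(0, 19), (5, 19), (10, 19), (15, 17), (20, 13), (25, 11), (30, 6), (35, 3), (40, 1), (45, 1), (50, 1), (55, 1), (60, 1), (65, 0), (70, 17), (75, 39), (80, 44), (85, 46), (90, 48), (95, 49), (100, 51), (105, 55), (110, 51), (115, 46), (120, 46), (125, 46), (130, 46)]
tcp crop px 390 300
rim -y point crop [270.38171019 294.5016768 ]
```

View pics/last.png

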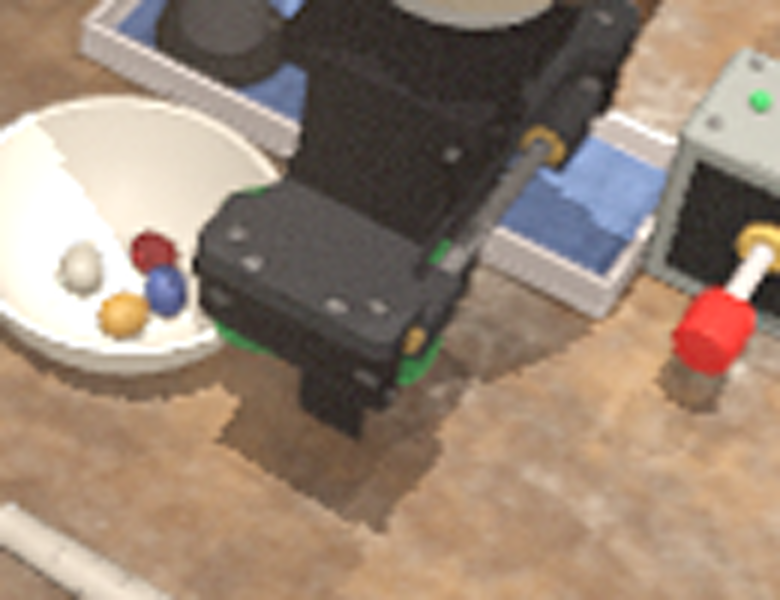

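The crop shows all four pebbles in the bowl: white (82,268), red (153,250), orange (122,314), blue (165,290). The cup is pressed against the rim with 9.5 N and tilted about 65°. The contact shows it slid some 7 mm forward in the pads, so the arc radius is about 59. I'll follow that arc.

Emit:
jog_arm([
  [[1.5,0,-1],0],
  [[3,0,-3],0],
  [[4.5,0,-4.5],0],
  [[4.5,0,-4.5],0],
])

```text
t: 52.45
eef_pos: [472.4, -101.1, 83.6]
tcp_rot: [3.14, 0.001, 1.572]
ft_force: [-0.2, -4.6, 1.4]
opening: 0.771
grip_force: 30.0
```

Emit:
jog_arm([
  [[1.5,0,-1],0],
  [[3,0,-2.5],0],
  [[4.5,0,-4],0],
  [[4.5,0,-4],0],
])

```text
t: 52.85
eef_pos: [472.6, -96.6, 87.6]
tcp_rot: [3.14, 0.001, 1.572]
ft_force: [0.2, -5.1, 1.2]
opening: 0.768
grip_force: 30.0
```

Emit:
jog_arm([
  [[1.5,0,-1],0],
  [[3,0,-2],0],
  [[4.5,0,-3],0],
  [[4.5,0,-3],0],
])

```text
t: 53.25
eef_pos: [472.5, -92.1, 90.5]
tcp_rot: [3.14, 0.001, 1.572]
ft_force: [-0.3, -4.8, 0.4]
opening: 0.769
grip_force: 30.0
```

A steady 5 N means it is turning. Continuing.

Emit:
jog_arm([
  [[1.5,0,-1],0],
  [[3,0,-2],0],
  [[4.5,0,-3],0],
  [[4.5,0,-3],0],
])

```text
t: 53.65
eef_pos: [472.4, -87.5, 93.5]
tcp_rot: [3.14, 0.001, 1.572]
ft_force: [1.0, -4.2, 1.3]
opening: 0.764
grip_force: 30.0
```

Emit:
jog_arm([
  [[1.5,0,-1],0],
  [[3,0,-1.5],0],
  [[4.5,0,-2],0],
  [[4.5,0,-2],0],
])

```text
t: 54.05
eef_pos: [471.8, -82.3, 95.1]
tcp_rot: [-3.141, -0.0, 1.572]
ft_force: [-0.3, 0.5, -1.1]
opening: 0.767
grip_force: 30.0
```

Emit:
jog_arm([
  [[1.5,0,0],0],
  [[3,0,-1],0],
  [[4.5,0,-1.5],0],
  [[4.5,0,-1.5],0],
])

```text
t: 54.45
eef_pos: [472.0, -78.0, 96.8]
tcp_rot: [3.142, -0.0, 1.572]
ft_force: [1.2, -0.5, -0.7]
opening: 0.772
grip_force: 30.0
```

```bash
python3 foot.py
```

```text
54.45 [472.  -78.   96.8] [ 1.2 -0.5 -0.7] 0.7718815341129932
green n 217 [([342.5, 238.8, 384.2, 255.4], 0.67)]
green outside model by tilt [(0, 63), (5, 59), (10, 50), (15, 39), (20, 27), (25, 19), (30, 8), (35, 4), (40, 3), (45, 3), (50, 10), (55, 28), (60, 57), (65, 87), (70, 127), (75, 161), (80, 185), (85, 194), (90, 199), (95, 203), (100, 202), (105, 203), (110, 203), (115, 202), (120, 202), (125, 198), (130, 189)]
```

Tilt is now about 40° and the foot has slipped over again. I'll do one more round from outside the rim.

Emit:
jog_arm([
  [[0,0,-12],0],
  [[0,0,-22],0],
  [[-10,0,-22],0],
  [[-20,0,-22],0],
  [[-30,0,-22],0],
])

```text
t: 55.05
eef_pos: [471.9, -109.2, 118.5]
tcp_rot: [-3.142, -0.0, 1.572]
ft_force: [0.2, -0.8, -1.3]
opening: 0.77
grip_force: 30.0
```

Emit:
jog_arm([
  [[0,0,12],0],
  [[0,0,27],0],
  [[4,0,27],0],
  [[8,0,27],0],
  [[11,0,27],0],
])

```text
t: 55.55
eef_pos: [472.1, -97.0, 92.1]
tcp_rot: [3.141, -0.0, 1.572]
ft_force: [0.6, 0.5, -1.5]
opening: 0.768
grip_force: 30.0
```

Emit:
jog_arm([
  [[2,0,0],0],
  [[4,0,0],0],
  [[6,0,0],0],
  [[6,0,0],0],
])

```text
t: 55.95
eef_pos: [472.0, -90.9, 91.9]
tcp_rot: [3.141, -0.0, 1.572]
ft_force: [0.7, -0.6, -1.2]
opening: 0.766
grip_force: 30.0
```

Emit:
jog_arm([
  [[2,0,0],0],
  [[4,0,0],0],
  [[4,0,0],0],
])

```text
t: 56.25
eef_pos: [472.2, -87.6, 92.1]
tcp_rot: [3.141, 0.001, 1.572]
ft_force: [-2.0, -6.3, 4.4]
opening: 0.768
grip_force: 30.0
```

Emit:
jog_arm([
  [[1.5,0,-1],0],
  [[3,0,-2],0],
  [[5,0,-3.5],0],
  [[5,0,-3.5],0],
])

```text
t: 56.65
eef_pos: [472.1, -82.1, 95.4]
tcp_rot: [3.141, 0.0, 1.572]
ft_force: [0.3, -0.9, 0.9]
opening: 0.77
grip_force: 30.0
```

Emit:
jog_arm([
  [[1.5,0,-1],0],
  [[3,0,-2],0],
  [[5,0,-3],0],
  [[5,0,-3],0],
])

```text
t: 57.05
eef_pos: [471.9, -76.9, 98.3]
tcp_rot: [-3.142, -0.0, 1.572]
ft_force: [-0.1, 0.3, -0.8]
opening: 0.771
grip_force: 30.0
```

```bash
python3 foot.py
```

```text
57.05 [471.9 -76.9  98.3] [-0.1  0.3 -0.8] 0.7708280957907425
green n 239 [([346.8, 232.1, 388.2, 255.8], 0.59)]
green outside model by tilt [(0, 68), (5, 62), (10, 50), (15, 40), (20, 30), (25, 17), (30, 10), (35, 4), (40, 3), (45, 7), (50, 16), (55, 36), (60, 69), (65, 103), (70, 143), (75, 181), (80, 205), (85, 216), (90, 221), (95, 222), (100, 222), (105, 222), (110, 222), (115, 222), (120, 222), (125, 219), (130, 211)]
```

The tilt is about 35°, inside the range where a foot on the table will bring it upright. I'll move clear, touch down and drag backward to square it up.

Emit:
jog_arm([
  [[0,0,-20],0],
  [[-20,0,-25],0],
  [[-50,0,-25],0],
  [[-80,0,-25],0],
  [[-100,0,-25],0],
])

```text
t: 57.65
eef_pos: [472.1, -178.8, 123.3]
tcp_rot: [3.141, 0.0, 1.571]
ft_force: [1.0, 0.7, -1.1]
opening: 0.768
grip_force: 30.0
```

Emit:
jog_arm([
  [[0,0,15],0],
  [[0,0,30],0],
  [[0,0,45],0],
  [[0,0,56],0],
  [[0,0,60],0],
])

```text
t: 58.15
eef_pos: [471.8, -177.0, 62.2]
tcp_rot: [-3.14, -0.001, 1.572]
ft_force: [-0.3, -1.0, -1.6]
opening: 0.771
grip_force: 30.0
```

Emit:
jog_arm([
  [[0,0,2],0],
  [[0,0,4],0],
  [[0,0,5],0],
  [[0,0,5],0],
])

```text
t: 58.55
eef_pos: [472.2, -177.2, 58.4]
tcp_rot: [3.141, 0.0, 1.572]
ft_force: [-0.6, -0.4, -1.1]
opening: 0.768
grip_force: 30.0
```

Emit:
jog_arm([
  [[2,0,1],0],
  [[4,0,2],0],
  [[6,0,3],0],
  [[9,0,3],0],
  [[12,0,3],0],
])

```text
t: 59.05
eef_pos: [472.0, -164.9, 55.2]
tcp_rot: [-3.142, -0.0, 1.572]
ft_force: [0.1, 0.1, -0.7]
opening: 0.767
grip_force: 30.0
```

Emit:
jog_arm([
  [[3,0,1],0],
  [[6,0,2],0],
  [[9,0,3],0],
  [[12,0,3],0],
  [[15,0,3],0],
])

```text
t: 59.55
eef_pos: [472.0, -149.9, 52.1]
tcp_rot: [-3.142, -0.0, 1.572]
ft_force: [-0.6, 0.2, -0.8]
opening: 0.77
grip_force: 30.0
```

```bash
sed -i 's/(0,38),(65,28.5)/(-8,38),(57,28.5)/' foot.py; python3 foot.py
```

```text
59.55 [ 472.  -149.9   52.1] [-0.6  0.2 -0.8] 0.7695878722502548
green n 98 []
green outside model by tilt [(0, 46), (5, 39), (10, 35), (15, 25), (20, 22), (25, 15), (30, 12), (35, 10), (40, 7), (45, 2), (50, 7), (55, 23), (60, 45), (65, 64), (70, 85), (75, 94), (80, 97), (85, 98), (90, 98), (95, 98), (100, 98), (105, 98), (110, 98), (115, 98), (120, 97), (125, 96), (130, 93)]
```

Emit:
jog_arm([
  [[0,0,2],0],
  [[0,0,4],0],
  [[0,0,5],0],
  [[0,0,5],0],
])

```text
t: 60.05
eef_pos: [471.9, -150.2, 47.0]
tcp_rot: [-3.141, -0.0, 1.572]
ft_force: [0.7, 0.1, -1.6]
opening: 0.766
grip_force: 30.0
```

Emit:
jog_arm([
  [[0,0,2],0],
  [[0,0,3],0],
  [[0,0,3],0],
])

```text
t: 60.35
eef_pos: [472.2, -150.4, 44.5]
tcp_rot: [3.141, 0.0, 1.572]
ft_force: [-0.7, -2.0, 6.2]
opening: 0.771
grip_force: 30.0
```

Emit:
jog_arm([
  [[4,0,0],0],
  [[8,0,0],0],
  [[12,0,0],0],
  [[16,0,0],0],
  [[20,0,0],0],
])

```text
t: 60.85
eef_pos: [472.2, -130.0, 44.4]
tcp_rot: [3.141, 0.0, 1.572]
ft_force: [-0.1, 2.1, 2.5]
opening: 0.767
grip_force: 30.0
```

```bash
python3 foot.py; python3 - <<'E'
from h import *
np.set_printoptions(precision=0,suppress=True)
s=state()
for n in("scene","top"):
    p=read_camera(n);hsv=cv2.cvtColor(p["img"],cv2.COLOR_BGR2HSV);m=cv2.inRange(hsv,(45,90,25),(88,255,255))
    u,v=proj(p,s["eef_pos"]).astype(int)
    z=np.zeros_like(m);z[v-45:v+45,u-45:u+45]=1
    k,l,st,c=cv2.connectedComponentsWithStats(m*z);print(n,"tcp",u,v,[(list(map(int,st[i])),c[i]) for i in range(1,k) if st[i][4]>6])
E
```

```text
60.85 [ 472.2 -130.    44.4] [-0.1  2.1  2.5] 0.767062779965031
green n 119 []
green outside model by tilt [(0, 37), (5, 33), (10, 27), (15, 23), (20, 17), (25, 12), (30, 9), (35, 6), (40, 2), (45, 2), (50, 9), (55, 20), (60, 30), (65, 54), (70, 75), (75, 95), (80, 106), (85, 109), (90, 111), (95, 111), (100, 111), (105, 111), (110, 111), (115, 110), (120, 106), (125, 103), (130, 94)]
scene tcp 390 271 [([392, 271, 11, 14, 52], array([398., 279.])), ([362, 277, 13, 7, 34], array([368., 280.]))]
top tcp 406 219 []
```

The touch-down height implies the foot edge hangs only about 52 mm below the pivot, so my last rim pushes were engaged by just 4 mm. I'll repeat with deeper engagement (TCP z 82).

Emit:
jog_arm([
  [[0,0,-15],0],
  [[0,0,-38],0],
  [[8,0,-38],0],
  [[17,0,-38],0],
  [[22,0,-38],0],
])

```text
t: 61.55
eef_pos: [471.4, -107.1, 81.4]
tcp_rot: [-3.14, -0.001, 1.572]
ft_force: [-0.2, -1.2, -0.1]
opening: 0.769
grip_force: 30.0
```

Emit:
jog_arm([
  [[2,0,0],0],
  [[4,0,0],0],
  [[6,0,0],0],
  [[6,0,0],0],
])

```text
t: 61.95
eef_pos: [471.9, -102.0, 82.0]
tcp_rot: [-3.141, -0.0, 1.572]
ft_force: [0.0, -0.1, -0.8]
opening: 0.766
grip_force: 30.0
```

Emit:
jog_arm([
  [[2,0,0],0],
  [[4,0,0],0],
  [[4,0,0],0],
])

```text
t: 62.25
eef_pos: [471.9, -98.0, 82.2]
tcp_rot: [3.142, -0.0, 1.572]
ft_force: [-0.1, 0.3, -0.7]
opening: 0.768
grip_force: 30.0
```

Emit:
jog_arm([
  [[2,0,0],0],
  [[4,0,0],0],
  [[4,0,0],0],
])

```text
t: 62.55
eef_pos: [472.3, -95.1, 82.9]
tcp_rot: [3.14, 0.002, 1.573]
ft_force: [-4.2, -11.7, 7.1]
opening: 0.771
grip_force: 30.1
```

Emit:
jog_arm([
  [[2,0,0],0],
  [[4,0,0],0],
  [[4,0,0],0],
])

```text
t: 62.85
eef_pos: [472.3, -91.8, 83.6]
tcp_rot: [3.14, 0.003, 1.573]
ft_force: [-8.6, -18.4, 19.3]
opening: 0.768
grip_force: 30.1
```

The rim presses on the bottom centre (18 N each way, tilt about 43°). I'll roll along the tangent while it grips.

Emit:
jog_arm([
  [[1.5,0,-1],0],
  [[3,0,-2],0],
  [[4.5,0,-3],0],
  [[4.5,0,-3],0],
])

```text
t: 63.25
eef_pos: [472.4, -86.6, 86.1]
tcp_rot: [3.14, 0.002, 1.572]
ft_force: [-2.9, -10.3, 8.8]
opening: 0.769
grip_force: 30.0
```

Emit:
jog_arm([
  [[1.5,0,-1],0],
  [[3,0,-1.8],0],
  [[4.5,0,-2.5],0],
  [[4.5,0,-2.5],0],
])

```text
t: 63.65
eef_pos: [472.6, -81.9, 88.3]
tcp_rot: [3.14, 0.001, 1.572]
ft_force: [-0.8, -7.6, 5.1]
opening: 0.77
grip_force: 30.0
```

Emit:
jog_arm([
  [[1.5,0,-0.5],0],
  [[3,0,-1],0],
  [[4.5,0,-1.5],0],
  [[4.5,0,-1.5],0],
])

```text
t: 64.05
eef_pos: [472.6, -77.3, 89.8]
tcp_rot: [3.14, 0.001, 1.572]
ft_force: [-1.9, -6.6, 5.6]
opening: 0.769
grip_force: 30.0
```

Emit:
jog_arm([
  [[1.5,0,0],0],
  [[3,0,-0.5],0],
  [[4.5,0,-1],0],
  [[4.5,0,-1],0],
])

```text
t: 64.45
eef_pos: [472.5, -72.8, 90.9]
tcp_rot: [3.14, 0.001, 1.572]
ft_force: [-0.8, -6.5, 6.6]
opening: 0.767
grip_force: 30.0
```

```bash
sed -i 's/(-8,38),(57,28.5)/(-15,38),(50,28.5)/' foot.py; python3 foot.py
```

```text
64.45 [472.5 -72.8  90.9] [-0.8 -6.5  6.6] 0.7673936412159027
green n 326 [([350.0, 235.1, 388.0, 258.4], 0.88)]
green outside model by tilt [(0, 56), (5, 52), (10, 35), (15, 28), (20, 22), (25, 15), (30, 9), (35, 13), (40, 16), (45, 20), (50, 24), (55, 38), (60, 54), (65, 65), (70, 83), (75, 101), (80, 117), (85, 137), (90, 157), (95, 182), (100, 209), (105, 253), (110, 255), (115, 221), (120, 195), (125, 161), (130, 136)]
```

Emit:
jog_arm([
  [[1.5,0,0],0],
  [[3,0,0],0],
  [[4.5,0,0],0],
  [[4.5,0,0],0],
])

```text
t: 64.95
eef_pos: [472.4, -68.4, 91.2]
tcp_rot: [3.14, 0.001, 1.572]
ft_force: [-4.1, -8.1, 14.0]
opening: 0.768
grip_force: 30.0
```

Emit:
jog_arm([
  [[1.5,0,0],0],
  [[3,0,0],0],
  [[4.5,0,0],0],
  [[4.5,0,0],0],
])

```text
t: 65.35
eef_pos: [472.4, -63.8, 91.4]
tcp_rot: [3.14, 0.001, 1.572]
ft_force: [-3.7, -6.1, 16.3]
opening: 0.769
grip_force: 30.0
```

```bash
python3 foot.py
```

```text
65.35 [472.4 -63.8  91.4] [-3.7 -6.1 16.3] 0.7690906847981669
green n 382 [([346.1, 232.1, 386.1, 260.6], 0.66)]
green outside model by tilt [(0, 52), (5, 32), (10, 23), (15, 11), (20, 9), (25, 14), (30, 26), (35, 30), (40, 41), (45, 50), (50, 60), (55, 68), (60, 88), (65, 95), (70, 117), (75, 127), (80, 141), (85, 156), (90, 186), (95, 215), (100, 247), (105, 279), (110, 299), (115, 266), (120, 235), (125, 201), (130, 179)]
```

Tilt is now about 17° and shrinking. I'll lift off, move clear of the bowl and press the foot flat on the table.

Emit:
jog_arm([
  [[0,0,-15],0],
  [[-10,0,-25],0],
  [[-40,0,-25],0],
  [[-75,0,-25],0],
  [[-90,0,-25],0],
])

```text
t: 65.95
eef_pos: [472.2, -155.7, 115.5]
tcp_rot: [3.141, 0.001, 1.57]
ft_force: [0.2, 0.8, -1.1]
opening: 0.772
grip_force: 30.0
```

Emit:
jog_arm([
  [[0,0,15],0],
  [[0,0,30],0],
  [[0,0,45],0],
  [[0,0,58],0],
  [[0,0,64],0],
])

```text
t: 66.45
eef_pos: [471.6, -153.1, 50.3]
tcp_rot: [-3.14, -0.001, 1.571]
ft_force: [0.0, -0.5, -0.0]
opening: 0.769
grip_force: 30.0
```

Emit:
jog_arm([
  [[0,0,2],0],
  [[0,0,4],0],
  [[0,0,5],0],
  [[0,0,5],0],
])

```text
t: 66.85
eef_pos: [472.1, -153.2, 46.5]
tcp_rot: [3.141, 0.0, 1.572]
ft_force: [-0.4, 0.4, -0.8]
opening: 0.768
grip_force: 30.0
```

Emit:
jog_arm([
  [[0,0,2],0],
  [[0,0,3],0],
  [[0,0,4],0],
  [[0,0,4],0],
])

```text
t: 67.25
eef_pos: [472.4, -153.4, 44.7]
tcp_rot: [3.139, 0.001, 1.572]
ft_force: [-7.2, 1.7, 36.7]
opening: 0.767
grip_force: 30.0
```

Emit:
jog_arm([
  [[0,0,1],0],
  [[0,0,2],0],
  [[0,0,2],0],
])

```text
t: 67.55
eef_pos: [472.5, -153.4, 43.0]
tcp_rot: [3.139, 0.001, 1.572]
ft_force: [-8.2, 0.9, 41.4]
opening: 0.771
grip_force: 30.0
```

```bash
python3 foot.py
```

```text
67.55 [ 472.5 -153.4   43. ] [-8.2  0.9 41.4] 0.7708252110771596
green n 177 [([380.0, 269.8, 422.4, 292.2], 0.44)]
green outside model by tilt [(0, 38), (5, 25), (10, 12), (15, 8), (20, 3), (25, 0), (30, 5), (35, 14), (40, 24), (45, 28), (50, 48), (55, 63), (60, 82), (65, 101), (70, 109), (75, 132), (80, 154), (85, 170), (90, 176), (95, 177), (100, 177), (105, 175), (110, 163), (115, 150), (120, 131), (125, 108), (130, 82)]
```

That is near upright and firm on the table. I'll relieve the press, then open so the cup settles on its foot.

Emit:
jog_arm([
  [[0,0,-1.5],0],
  [[0,0,-2.5],0],
  [[0,0,-2.5],0],
])

```text
t: 67.95
eef_pos: [472.4, -153.4, 43.7]
tcp_rot: [3.14, 0.001, 1.572]
ft_force: [-2.6, -0.2, 10.6]
opening: 0.77
grip_force: 30.0
```

Emit:
jog_arm([
  [[0,0,0],0],
  [[0,0,0],0],
  [[0,0,0],0],
  [[0,0,0],0],
  [[0,0,0],0],
], grip=0)

```text
t: 68.45
eef_pos: [472.0, -153.1, 42.6]
tcp_rot: [-3.142, -0.0, 1.572]
ft_force: [-0.0, 0.1, 0.2]
opening: 0.999
grip_force: 0.0
```

Emit:
jog_arm([
  [[0,0,-20],0],
  [[0,0,-50],0],
  [[0,0,-95],0],
  [[0,0,-140],0],
  [[0,0,-180],0],
])

```text
t: 68.95
eef_pos: [471.8, -153.1, 224.8]
tcp_rot: [3.141, 0.0, 1.572]
ft_force: [-0.1, -1.0, 0.0]
opening: 1.001
grip_force: 0.0
```

Emit:
jog_arm([
  [[45,0,-20],0],
  [[90,0,-40],0],
  [[135,0,-40],0],
  [[180,0,-40],0],
  [[220,0,-40],0],
])

```text
t: 69.45
eef_pos: [471.3, 68.8, 263.0]
tcp_rot: [3.141, -0.0, 1.572]
ft_force: [0.2, -0.7, -0.4]
opening: 0.998
grip_force: 0.0
```

Emit:
jog_arm([
  [[45,0,0],0],
  [[90,0,0],0],
  [[135,0,0],0],
  [[180,0,0],0],
  [[200,0,0],0],
])

```text
t: 69.95
eef_pos: [471.0, 269.9, 262.5]
tcp_rot: [-3.141, -0.0, 1.574]
ft_force: [0.4, 0.1, 0.3]
opening: 1.003
grip_force: 0.0
```

```bash
cat > fin.py <<'E'
from h import *
np.set_printoptions(precision=1,suppress=True)
s=state();print(s["t"],s["eef_pos"],s["opening"])
P={n:read_camera(n) for n in("scene","top")};K={};Rm={}
for n,p in P.items():
    hsv=cv2.cvtColor(p["img"],cv2.COLOR_BGR2HSV)
    for r in cut_out("cup_mid",p)[:1]: print(n,"net cup",round(r["p"],2),r["box"])
    for st,c,m in blobs(p,(45,90,30),(88,255,255),60):
        if 340<c[0]<450 and 190<c[1]<310:print(n,"green",st,c);Rm[n]=m
    for st,c,m in blobs(p,(0,190,110),(4,255,255)):
        if 400<c[0]<450:K[n]=c
    for st,c,m in blobs(p,(22,140,120),(35,255,255),25):
        if c[1]>130:print(n,"yel",st,c,onz(p,*c,109))
    for r in cut_out("pebble_1_mid",p): 
        b=r["box"];print(n,"peb",round(r["p"],2),b,onz(p,(b[0]+b[2])/2,(b[1]+b[3])/2,14))
if len(K)==2:print("knob",tri(P["top"],K["top"],P["scene"],K["scene"]))
# upright cup fit: silhouettes
best=None
def mask(p,x,y):
    q=np.array([proj(p,[x+r*np.cos(f),y+r*np.sin(f),z]) for r,z in((28.5,0),(38,65)) for f in np.linspace(0,6.28,40)]).astype(np.float32)
    k=np.zeros((400,640),np.uint8);cv2.fillConvexPoly(k,cv2.convexHull(q).astype(np.int32),1);return k>0
def filled(m):
    h=cv2.convexHull(np.argwhere(m)[:,::-1].astype(np.int32));k=np.zeros((400,640),np.uint8);cv2.fillConvexPoly(k,h,1);return k>0
F={n:filled(m) for n,m in Rm.items()}
for x in range(440,505,2):
    for y in range(-185,-125,2):
        i=np.mean([(mask(P[n],x,y)&F[n]).sum()/(mask(P[n],x,y)|F[n]).sum() for n in F])
        if best is None or i>best[0]:best=(i,x,y)
print("upright fit IoU",best,"dist bowl",np.hypot(best[1]-471,best[2]-6.5),{n:((mask(P[n],*best[1:])&F[n]).sum()/(mask(P[n],*best[1:])|F[n]).sum()) for n in F})
E
python3 fin.py
```

```text
69.95 [471.  269.9 262.5] 1.002734179910724
scene net cup 0.72 [376.7, 252.6, 412.3, 297.6]
scene green [ 375  256   37   43 1205] [391.6 275.5]
scene yel [351 178  12  10  88] [356.4 182.5] [610.8  48.7 109. ]
scene yel [390 194  14  10 101] [396.5 198.4] [618.3 -57.1 109. ]
scene yel [252 222  13  11 114] [257.9 226.6] [356.8 139.3 109. ]
top net cup 0.85 [393.0, 206.9, 428.5, 237.6]
top green [395 205  33  33 841] [411.4 220.9]
top yel [372 148  12  12 119] [377.5 153.5] [620.1 -55.  109. ]
top yel [326 151  13  13 122] [332. 157.] [613.7  50.5 109. ]
top yel [287 260  18  16 176] [294.9 267.9] [360.8 138.7 109. ]
knob (array([ 554.2, -196. ,   50.8]), np.float64(0.6931365521453802))
upright fit IoU (np.float64(0.9477268715178608), 464, -139) dist bowl 145.6682875577248 {'scene': np.float64(0.9370735405610311), 'top': np.float64(0.9583802024746907)}
```

The cup stands upright (silhouette fit 0.95 in both views), 146 mm from the bowl. The knob and lights are unchanged. One last check of the pebbles, then I hand in.

```bash
python3 - <<'E'
from h import *
np.set_printoptions(precision=1,suppress=True)
t=read_camera("top");c=read_camera("scene");K={}
for n,p,(x0,y0,x1,y1) in(("t",t,(328,195,375,245)),("s",c,(312,222,364,265))):
    for nm,lo,hi in(("red",(0,120,50),(7,255,255)),("blue",(105,90,40),(130,255,255)),("orange",(8,130,120),(22,255,255))):
        for st,q,m in blobs(p,lo,hi,6):
            if x0<q[0]<x1 and y0<q[1]<y1: K[nm,n]=q
for nm in("red","blue","orange"):
    if (nm,"t") in K and (nm,"s") in K: print(nm,tri(t,K[nm,"t"],c,K[nm,"s"]))
print(list(K)); a=t["img"][205:240,335:370].astype(int); v=a.min(2); print(np.unravel_index(v.argmin(),v.shape))
m=cut_out("pebble_1_mid",t);print([(r["p"],r["box"]) for r in m])
E
python3 -c "
from cell import *
print(state()['qvel'].round(3)); print(job_done())"
```

```text
red (array([492.7,   4.4,  11.5]), np.float64(3.610837078558791))
blue (array([474.6, -11.5,  20.4]), np.float64(1.176769502883329))
orange (array([456.7,  -4.5,  14.2]), np.float64(0.8863695121794987))
[('red', 't'), ('blue', 't'), ('orange', 't'), ('red', 's'), ('blue', 's'), ('orange', 's')]
(np.int64(8), np.int64(14))
[]
[ 0.003  0.002 -0.003  0.     0.002  0.002]
the job is handed in; nothing more can be done
None
```

I handed the job in at about 70 s: both lights are collapsed and upright in the tray, the rod is on its middle click, all four pebbles are in the bowl, and the empty cup stands upright 146 mm from the bowl; `job_done()` returned no verdict, so this rests on my final camera checks, plus an earlier picture for the white pebble.

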